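# Set and lock the indexing turntable

## Robot

A 7-joint arm with a two-finger parallel gripper is mounted at the origin on the work surface. World frame = base frame: x ahead of the robot, y to its left, z up, the work surface at z = 0. Lengths are in m, angles in rad, forces in N, time in s.
With the tool pointing down it reaches from about 0.4 to 0.875 m from the base axis. Payload 19.3 kg.
Tool frame: the origin (TCP) lies at the very end of the fingers, on their centre line; the grasp point (between the pads) lies 19 mm behind it (bot.pinch_z is the distance from the TCP to the grasp point, in m); y points along the fingers, x is the direction in which the jaws open and shut, and the axes are right-handed (so a half turn about y gives the same grasp; the last joint's range is limited). The gripper opens to 85 mm and grips with 20 to 120 N. Pads are 22 mm wide; open, the fingers measure 114 mm over their backs; the gripper's body (76 mm by 85 mm) begins 54 mm behind the grasp point. The pads swing forward as they close: fully open they stand 13 mm farther back than shut.
Start: joints at [-1.335, 0.521, -0.036, 1.599, 0.021, 1.021, -0.113], TCP at [0.188, 0.596, 0.204] pointing down, gripper open.
Joint ranges: [-2.91, 2.91], [-0.3, 2.13], [-1.5, 1.42], [0.17, 2.43], [-1.26, 4.41], [0.16, 1.93], [-2.52, 2.52]. Speed limits (rad/s): [1.89, 1.89, 2.39, 2.39, 3.01, 3.01, 3.01].

## Interface

Orientations are given as [roll, pitch, yaw] about the fixed x, y, z axes, in that order (R = Rz(yaw) Ry(pitch) Rx(roll)).
In Python, from workcell import bot gives the robot as it stands. The module is installed in compiled form; this text tells all that it offers.
- The arm moves only by the tool arm_command, never from a script. Its argument "moves" is a list of rows, each an object of numbers: "rx", "ry", "rz": the turn, a rotation vector about the tool's x, y, z in rad; "x", "y", "z": the shift along the tool's x, y, z in cm; "gripper": the opening, from -1 (shut) to 1 (fully open). In form: [{"rx": .., "ry": .., "rz": .., "x": .., "y": .., "z": .., "gripper": ..}, ...]. A call has 1 to 5 rows; each row is the pose to reach, as a shift and turn from the pose commanded when the call began, along the tool's axes at that moment; what a row does not reach only later rows make up. A row lasts 1/12 s, in which the tool goes at most 41.7 mm and 7.16 degrees, less where a joint would pass 70% of its speed; a pose out of reach is approached as far as the arm can. A call with a gripper value outside its range is refused whole. The fingers move at their own pace and stop on an object; "squeeze" is the grip in N (left out, the last holds). Time passes only in rows, so rows that repeat a pose let the fingers close. It gives the time, the measured TCP pose, the force and the opening at its end, in the units of the state.
- bot.observe(): the state, without advancing time (a new reading comes with each control period).
- bot.grab_frame(name): name is "scene" or "side" or "wrist"; returns (picture, depth): 420x560x3 uint8, red, green, blue; 420x560 float32, m along the optical axis (not along the pixel's ray), 0 where there is no reading.
- bot.camera_model(name): a dict with "vfov" (degrees; the focal length in pixels is half the picture's height over the tangent of half this angle, whatever the lens; pixels are square), "cx", "cy" (the principal point, pixels), "extrinsics" (4x4, takes a point from camera to world coordinates); the wrist camera has in their place "mount" (4x4, takes a point from camera to tool coordinates, whose origin is the TCP and whose axes are the tool frame's). Camera axes: x right, y down, z forward; pixel columns grow to the right and rows downward; lengths in m; the calibration is good to about 2 mm. A picture is of the moment at which its call begins: read the wrist's pose just before it. camera_model takes no time and is no camera call.
- bot.job_done(): hands the job in, once; it reports no verdict.
Trained networks look in the newest picture that a camera, given by its name, has taken for a name from the list of things; names that differ only in an ending like _2 or _b are one class to them, and where a whole thing is asked for, a point or a joint stands for the part that bears it (a point fixed in the world has none). Each returns a list of dicts, best first, with "p" (0 to 1); they miss things now and then, are a little off and sometimes report something else, mostly with a low value. They report only what shows in the picture. A call takes as long as a camera call.
- bot.spot_in(name, camera): "box" ([left, top, right, bottom] in pixels, round what is visible of it).
- bot.masks_of(name, camera): "mask" (420x560 bool, what is visible of it) and "box" ([left, top, right, bottom] in pixels, round what is visible of it).
The state is a dict: "clock": time; "qpos": joint angles; "qd": joint speeds; "joint_efforts": joint torques, N m; "position": TCP position; "tool_rot": TCP orientation; "force": force on the tool from outside, world axes, zero at the start; "moment": the same for the moment, N m; "grip_width": finger opening in m.
Only numpy, scipy, OpenCV 4.12 (cv2) and the standard library are available. Lean on these libraries where they do the work, as an engineer would, in place of code of your own. Each camera call takes 0.05 s, during which the arm holds its last target.

## Task

Push the black post round with a fingertip, without pinching it, to turn the steel turntable until the white index mark on its disc lines up with the long target line on the scale ring around it. Then, with the marks still lined up, push the lock lever beside it round by its black grip until it is home against its stop pin. Push gently, pinch and lift nothing, leave the other things on the bench where they are, and finish clear of everything.

Things in the scene. Friction and masses are not known exactly. Their poses are not given: they have to be found in the camera images.
- axis (a point): The turntable's vertical axis, at the height of the disc's top face (49 mm above the bench). The turntable: a round green base bolted to the bench, 232 mm across and 30 mm high, carries a fixed aluminium scale ring (212 mm across, top at 36 mm) and on it the turning dark steel disc (156 mm across, top at 49 mm).
- index_mark (a point): Outer end of the white index mark, a radial line 4 mm wide on top of the disc that ends on a small nose at its rim; this point is 82 mm from the axis, 49 mm above the bench, and turns with the disc.
- target_line (a point): Where the index mark's outer end must be: in line with the long target line, 82 mm from the axis, 49 mm above the bench. The target line is black, radial, 4 mm wide, spans the full visible width of the scale ring (from 83 to 106 mm from the axis) and carries a small round steel stud near its outer end; the other scale lines, every 15 degrees, are short and thin. It never moves, but the ring is set differently each time.
- post (a point): Upright black post standing on the disc, 26 mm in diameter, 42 mm tall (from 49 to 91 mm above the bench), for pushing the disc round. Its centre is 58 mm from the axis, diametrically opposite the index mark. This point is the centre of its underside.
- turntable (a joint): Angle of the disc on its base (rad), growing anticlockwise seen from above, stops at -2.7 and 2.7. 0: index mark points along the base's own x. It starts 0.4 to 2.8 rad clockwise of the target, so it has to be turned anticlockwise. Friction takes about 2.5 N of push at the post; it stays where it is left, with no spring.
- lever_pivot (a point): Vertical pivot axis of the lock lever, on a lug of the base 138 mm from the turntable's axis, 56 mm above the bench (mid height of the lever's steel bar, 12 mm thick).
- lever_grip (a point): Upright black grip at the end of the lock lever, about 22 mm in diameter, 36 mm tall (from 51 to 87 mm above the bench), 80 mm from the pivot; the lever's bar joins it low down. This point is the centre of its underside.
- lock_lever (a joint): Angle of the lock lever (rad), growing clockwise seen from above: 0 fully loose (pointing sideways away from the turntable), 1.22 locked, home against its stop pin (pointing back towards the robot alongside the base). Starts between 0 and 0.35. Friction takes about 1.3 N at the grip; it stays where it is left. It does not act on the disc.
- tape: bystander: red tape measure, 70 x 35 x 60 mm tall. Origin at the centre of its underside; leave it alone.
- spanner: bystander: steel spanner lying flat, 170 mm long. Origin at the centre of its underside; leave it alone.
- driver: bystander: screwdriver lying flat, orange handle. Origin at the centre of its underside; leave it alone.
- tin: bystander: round tin with a paper label, 100 mm across, 110 mm tall. Origin at the centre of its underside; leave it alone.
- oil: bystander: white oil bottle, 56 mm across, 120 mm tall. Origin at the centre of its underside; leave it alone.
- offcut: bystander: flat timber offcut, 130 x 60 x 25 mm. Origin at the centre of its underside; leave it alone.
- block: bystander: small stepped wooden block, 50 x 30 x 36 mm tall, standing on the bench close to the base where the lever's grip ends up. Origin at the centre of its underside; leave it alone.

How it is judged:
On the way, in this order (a step that is already met when the one before it is completed fails the run):
1. the index mark stands still in line with the target line, the lock lever still loose (horizontal distance between index_mark and target_line below 0.004 m and velocity of joint turntable between -0.03 and 0.03 rad/s and value of joint lock_lever below 0.7 rad), for 0.3 s.
2. the lock lever is home with the marks lined up (horizontal distance between index_mark and target_line below 0.004 m and value of joint lock_lever above 1.12 rad), for 0.2 s.
At the end, for the whole second after the job is handed in: The outer end of the index mark is within 4 mm of the target line (about 2.8 degrees), the disc is at rest, and the lock lever is within 0.1 rad of its stop (all of step 2 and velocity of joint turntable between -0.03 and 0.03 rad/s); the robot touches nothing.
It fails at once if the post or disc is pinched or shoved hard (over 30 N) (contact force between the fingers and turntable above 30 N).
It fails at once if the lock lever is pinched or shoved hard (over 30 N) (contact force between the fingers and lock_lever above 30 N).
It fails at once if another thing on the bench is lifted or shifted more than 15 mm (distance of any of tape, spanner, driver, tin, oil, offcut, block from where it was at the start of the episode above 0.015 m).
It also fails if it takes over 58 s, if anything falls off the work surface, if the arm or the gripper's body presses on something with over 40 N, if the wrist force passes 120 N, or if a joint passes its speed limit or range.

## Working session

There is one attempt and no reset: what is moved stays moved. The work goes in short steps, Python scripts to look and compute and a tool call to move; the robot and the scene stay as the last step left them, time stands still between calls to the robot, and variables do not carry over. Pictures are saved under pics/ and viewed, and the job is handed in when it is done.

Besides the shell and the picture viewer there is one more tool, called after ">>>" as name(argument=value, ...), one argument or row to a line, values as JSON. arm_command: Moves the arm, as the interface text tells. Its arguments: {"type":"object","properties":{"moves":{"type":"array"},"squeeze":{"type":"number"}},"required":["moves"]}

```bash
mkdir -p pics; cat > h.py <<'E'
import numpy as np, cv2
from workcell import bot
def cam(n):
    m=bot.camera_model(n); f=210/np.tan(np.radians(m['vfov'])/2); return m,f
def rpy(r):
    from scipy.spatial.transform import Rotation as R
    return R.from_euler('xyz',r).as_matrix()
def ext(n,st=None):
    m,f=cam(n)
    if 'extrinsics' in m: return np.array(m['extrinsics'])
    T=np.eye(4); T[:3,:3]=rpy(st['tool_rot']); T[:3,3]=st['position']; return T@np.array(m['mount'])
def unproj(n,u,v,d,st=None):
    m,f=cam(n); T=ext(n,st); u,v,d=map(np.asarray,(u,v,d))
    p=np.stack([(u-m['cx'])/f*d,(v-m['cy'])/f*d,d],-1); return p@T[:3,:3].T+T[:3,3]
def atz(n,u,v,z,st=None):
    m,f=cam(n); T=ext(n,st); u,v=np.asarray(u,float),np.asarray(v,float)
    r=np.stack([(u-m['cx'])/f,(v-m['cy'])/f,np.ones_like(u)],-1)@T[:3,:3].T
    return T[:3,3]+r*((z-T[2,3])/r[...,2])[...,None]
def proj(n,P,st=None):
    m,f=cam(n); T=ext(n,st); p=(np.asarray(P)-T[:3,3])@T[:3,:3]
    return np.stack([p[...,0]/p[...,2]*f+m['cx'],p[...,1]/p[...,2]*f+m['cy']],-1)
E
python3 - <<'E'
from h import *
st=bot.observe(); print({k:np.round(v,3) for k,v in st.items()})
for n in ['scene','side','wrist']:
    im,d=bot.grab_frame(n); cv2.imwrite(f'pics/{n}0.png',im[:,:,::-1]); np.savez(f'{n}0.npz',im=im,d=d)
    print(n,np.round(ext(n,st),3).tolist(),bot.camera_model(n)['vfov'])
E
```

```text
{'clock': np.float64(0.0), 'qpos': array([-1.335,  0.522, -0.036,  1.6  ,  0.021,  1.021, -0.113]), 'qd': array([-0.001,  0.002, -0.   ,  0.001,  0.   ,  0.   , -0.001]), 'joint_efforts': array([-0.0000e+00, -9.2709e+01,  1.9790e+00, -3.6996e+01,  1.8000e-02,
        8.0000e-03,  0.0000e+00]), 'position': array([0.188, 0.596, 0.203]), 'tool_rot': array([-1.571e+00,  1.000e-03,  1.265e+00]), 'force': array([ 0.046, -0.122, -0.411]), 'moment': array([ 0.003,  0.003, -0.017]), 'grip_width': np.float64(0.085)}
scene [[-0.79, 0.403, -0.462, 1.061], [0.613, 0.515, -0.599, 0.628], [-0.003, -0.756, -0.654, 0.727], [0.0, 0.0, 0.0, 1.0]] 55.125274699101254
side [[0.826, -0.398, 0.399, 0.074], [-0.564, -0.575, 0.593, -0.727], [-0.007, -0.715, -0.7, 0.949], [0.0, 0.0, 0.0, 1.0]] 48.86570256504397
wrist [[0.3, 0.906, 0.298, 0.111], [0.954, -0.285, -0.095, 0.619], [-0.001, 0.312, -0.95, 0.373], [0.0, 0.0, 0.0, 1.0]] 58.226004063762836
```

View pics/scene0.png

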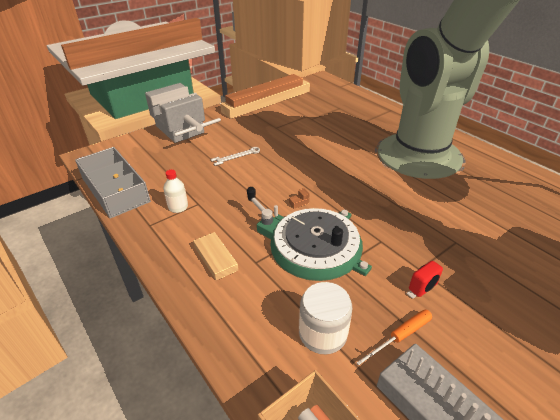

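View pics/side0.png

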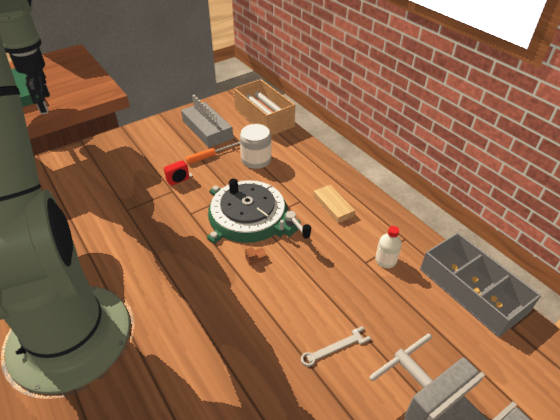

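View pics/wrist0.png

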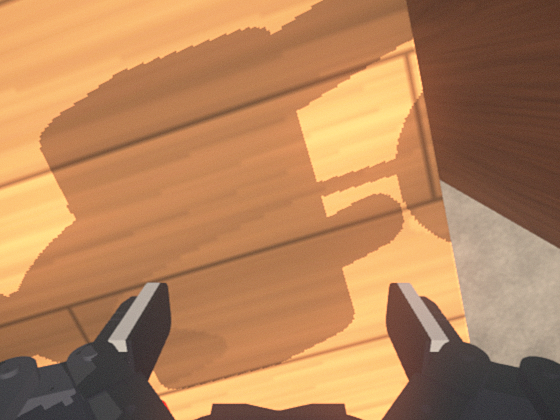

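```bash
python3 - <<'E'
from h import *
for n,(a,b,c,e) in dict(scene=(235,175,385,285),side=(190,160,330,270)).items():
    im=np.load(f'{n}0.npz')['im'][b:e,a:c]
    cv2.imwrite(f'pics/{n}0z.png',cv2.resize(im[:,:,::-1],None,fx=5,fy=5,interpolation=cv2.INTER_CUBIC))
for t in ['turntable','post','lever_grip','lever_pivot','axis','index_mark','target_line','lock_lever','tape','tin','oil','offcut','block']:
  for n in ['scene','side']:
    r=bot.spot_in(t,n); o=[(round(x['p'],2),np.round(x['box']).tolist()) for x in r[:2]]
    d=np.load(f'{n}0.npz')['d']
    if r:
        x=r[0]['box']; u,v=(x[0]+x[2])/2,(x[1]+x[3])/2; P=unproj(n,u,v,d[int(v),int(u)])
        print(t,n,o,np.round(P,3))
    else: print(t,n,None)
print(bot.observe()['clock'])
E
```

```text
turntable scene [(0.96, [285.0, 212.0, 349.0, 262.0])] [0.563 0.123 0.049]
turntable side [(0.93, [219.0, 178.0, 272.0, 225.0])] [0.544 0.104 0.051]
post scene [(0.97, [284.0, 212.0, 348.0, 256.0])] [0.561 0.119 0.054]
post side [(0.78, [220.0, 184.0, 274.0, 225.0])] [0.541 0.092 0.053]
lever_grip scene [(0.62, [193.0, 232.0, 239.0, 278.0]), (0.58, [245.0, 186.0, 272.0, 217.0])] [0.777 0.004 0.026]
lever_grip side [(0.49, [285.0, 209.0, 307.0, 240.0]), (0.28, [207.0, 180.0, 311.0, 240.0])] [ 0.604 -0.055  0.058]
lever_pivot scene [(0.86, [246.0, 185.0, 372.0, 280.0]), (0.39, [246.0, 187.0, 274.0, 214.0])] [0.566 0.098 0.046]
lever_pivot side [(0.65, [206.0, 179.0, 313.0, 244.0])] [0.557 0.051 0.048]
axis scene [(0.72, [247.0, 189.0, 371.0, 279.0])] [0.569 0.1   0.047]
axis side [(0.89, [209.0, 180.0, 312.0, 241.0])] [0.561 0.053 0.047]
index_mark scene [(0.82, [285.0, 214.0, 349.0, 260.0]), (0.28, [210.0, 147.0, 262.0, 167.0])] [0.563 0.123 0.048]
index_mark side [(0.98, [218.0, 180.0, 270.0, 224.0])] [0.539 0.104 0.052]
target_line scene [(0.89, [278.0, 208.0, 362.0, 272.0])] [0.563
[... 452 characters left out ...]
2.0, 353.0, 353.0]), (0.5, [245.0, 187.0, 369.0, 281.0])] [0.734 0.338 0.11 ]
tin side [(0.66, [240.0, 122.0, 269.0, 169.0])] [0.682 0.27  0.088]
oil scene [(0.65, [162.0, 171.0, 185.0, 212.0]), (0.44, [275.0, 211.0, 363.0, 270.0])] [ 0.765 -0.226  0.073]
oil side [(0.84, [376.0, 226.0, 405.0, 271.0])] [ 0.737 -0.27   0.078]
offcut scene [(0.76, [194.0, 234.0, 237.0, 278.0]), (0.44, [286.0, 214.0, 348.0, 258.0])] [0.779 0.005 0.024]
offcut side [(0.63, [311.0, 188.0, 354.0, 224.0])] [ 0.757 -0.028  0.022]
block scene [(0.67, [290.0, 186.0, 311.0, 209.0]), (0.25, [277.0, 209.0, 358.0, 272.0])] [ 0.472 -0.046  0.02 ]
block side [(0.84, [242.0, 248.0, 267.0, 265.0])] [ 0.464 -0.066  0.033]
1.45
```

View pics/scene0z.png

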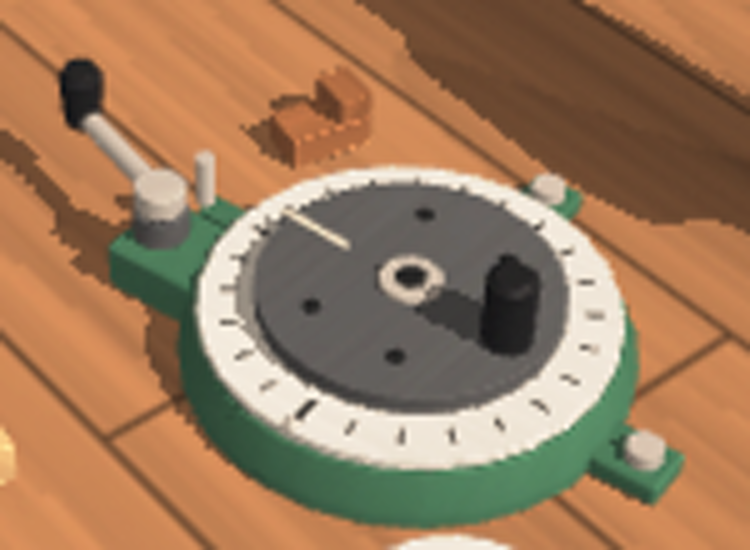

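View pics/side0z.png

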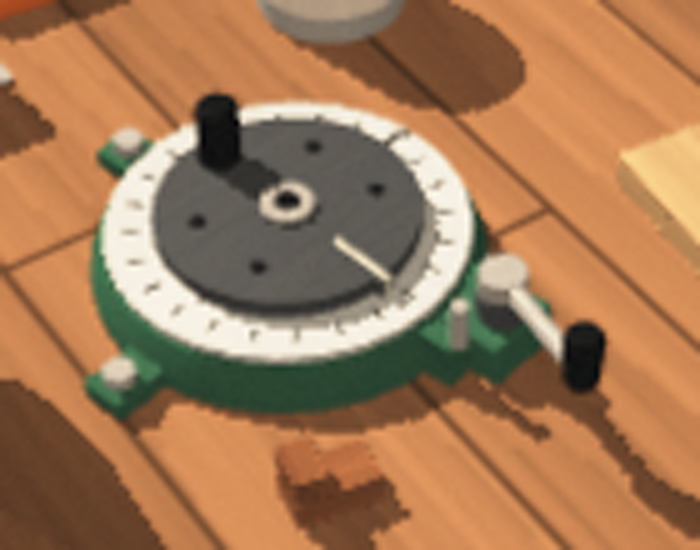

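```bash
python3 - <<'E'
from h import *
from scipy.optimize import least_squares
for n,k in dict(scene=[(410,277),(345,246),(288,209),(306,410),(515,350),(510,280),(160,183),(158,200),(85,110),(82,75),(205,155),(205,200),(320,128),(270,235)],
 side=[(287,200),(336,240),(386,278),(398,137),(219,160),(217,108),(503,270),(502,285),(580,378),(584,335),(458,305),(458,345),(330,470),(420,215)]).items():
    o=dict(scene=(235,175),side=(190,160))[n]
    K=np.array(k,float)/5+np.array(o)-0.4
    zs=[.049,.049,.049,.036,.049,.091,.068,.056,.051,.087,.08,.036,.02,.049]
    nm='hub idxin idxout target postbase posttop pivtop piv gripbase griptop pintop pinbase block -'.split()
    for a,p,z in zip(nm,K,zs): print(n,a,np.round(atz(n,p[0],p[1],z)[:2],4))
    # ring fit
    q=np.load(f'{n}0.npz'); im=q['im'].astype(int); d=q['d']
    vv,uu=np.mgrid[:420,:560]; P=unproj(n,uu,vv,d)
    c0=np.array([.56,.09])
    r=np.hypot(*(P[...,:2]-c0).transpose(2,0,1))
    m=(abs(P[...,2]-.036)<.004)&(r<.14)&(im.min(-1)>150)&(d>0)
    pts=P[m]; print('ring z',np.median(pts[:,2]),m.sum())
    # outer edge: per angle max r
    c=c0
    for it in range(6):
        th=np.arctan2(*(pts[:,:2]-c).T[::-1]); rr=np.hypot(*(pts[:,:2]-c).T)
        b=((th+np.pi)/(2*np.pi)*36).astype(int)
        e=[pts[b==i][np.argmax(rr[b==i]),:2] for i in range(36) if (b==i).sum()>3]
        e=np.array(e); s=least_squares(lambda x:np.hypot(*(e-x[:2]).T)-x[2],[*c,.106],loss='soft_l1',f_scale=.001); c=s.x[:2]
    print('ringfit',n,s.x, len(e))
    m=(abs(P[...,2]-.049)<.003)&(r<.1)&(im.max(-1)<130)
    ct,cr=cv2.minEnclosingCircle(P[m][:,:2].astype(np.float32)); print('disc',ct,cr,np.median(P[m][:,2]))
E
```

```text
scene hub [0.5468 0.1042]
scene idxin [0.5573 0.0669]
scene idxout [0.562  0.0272]
scene target [0.6364 0.1328]
scene postbase [0.5413 0.1731]
scene posttop [0.5435 0.1667]
scene pivtop [ 0.6145 -0.0116]
scene piv [ 0.6152 -0.013 ]
scene gripbase [ 0.5988 -0.1028]
scene griptop [ 0.6078 -0.0894]
scene pintop [ 0.5917 -0.0036]
scene pinbase [ 0.5824 -0.0169]
scene block [ 0.4829 -0.0414]
scene - [0.5819 0.0372]
ring z 0.03665753399314753 1507
ringfit scene [0.550316   0.10878039 0.10582036] 36
disc (0.55169278383255, 0.10695850104093552) 0.08062740415334702 0.049695672747966824
side hub [0.5537 0.1113]
side idxin [0.5588 0.0678]
side idxout [0.565  0.0269]
side target [0.6442 0.1323]
side postbase [0.5393 0.1627]
side posttop [0.5393 0.1596]
side pivtop [ 0.6101 -0.02  ]
side piv [ 0.6101 -0.0194]
side gripbase [ 0.6064 -0.0946]
side griptop [ 0.6049 -0.0973]
side pintop [ 0.568  -0.0373]
side pinbase [ 0.5756 -0.0271]
side block [ 0.4773 -0.0503]
side - [0.609  0.0578]
ring z 0.035114000200617224 966
ringfit side [0.55016167 0.10749956 0.10577084] 35
disc (0.5521353483200073, 0.10350753366947174) 0.07954499870538712 0.04830320371414798
```

```bash
cat >> h.py <<'E'
def plan(tgt,yaw,n,k=5,arc=None,st=None):
    """print rows 1..k of n to go to tgt/yaw(deg). linear."""
    st=st or bot.observe(); p=np.array(st['position']); y0=st['tool_rot'][2]; R=rpy(st['tool_rot'])
    dy=(np.radians(yaw)-y0)
    s=R.T@(np.array(tgt)-p)*100
    print('now',np.round(p,4),round(np.degrees(y0),1),'full x %.2f y %.2f z %.2f ry %.3f'%(*s,-dy))
    for i in range(1,k+1): print('  x %.2f y %.2f z %.2f ry %.3f'%(*(s*i/n),-dy*i/n))
E
python3 - <<'E'
from h import *
plan([.525,.104,.23],-81,23)
E
```

```text
now [0.1882 0.596  0.2039] 72.5 full x -36.78 y -2.61 z -46.93 ry 2.679
  x -1.60 y -0.11 z -2.04 ry 0.116
  x -3.20 y -0.23 z -4.08 ry 0.233
  x -4.80 y -0.34 z -6.12 ry 0.349
  x -6.40 y -0.45 z -8.16 ry 0.466
  x -7.99 y -0.57 z -10.20 ry 0.582
```

>>> arm_command(
  moves=[
    {"x": -1.6,"y": -0.1,"z": -2,"ry": 0.12,"gripper": -1},
    {"x": -3.2,"y": -0.3,"z": -4,"ry": 0.24,"gripper": -1},
    {"x": -4.8,"y": -0.5,"z": -6,"ry": 0.36,"gripper": -1},
    {"x": -6.4,"y": -0.7,"z": -8,"ry": 0.48,"gripper": -1},
    {"x": -8,"y": -0.8,"z": -10.2,"ry": 0.6,"gripper": -1},
  ],
  squeeze=20,
)

```text
invalid input at $.moves[0]: expected keys rx, ry, rz, x, y, z, gripper
```

```bash
python3 - <<'E'
from h import *
plan([.525,.104,.23],-81,18)
E
```

```text
now [0.1882 0.596  0.2039] 72.5 full x -36.78 y -2.61 z -46.93 ry 2.679
  x -2.04 y -0.15 z -2.61 ry 0.149
  x -4.09 y -0.29 z -5.21 ry 0.298
  x -6.13 y -0.44 z -7.82 ry 0.446
  x -8.17 y -0.58 z -10.43 ry 0.595
  x -10.22 y -0.73 z -13.04 ry 0.744
```

All seven keys are needed.

>>> arm_command(
  moves=[
    {"rx": 0,"rz": 0,"x": -1.6,"y": -0.1,"z": -2,"ry": 0.12,"gripper": -1},
    {"rx": 0,"rz": 0,"x": -3.2,"y": -0.3,"z": -4,"ry": 0.24,"gripper": -1},
    {"rx": 0,"rz": 0,"x": -4.8,"y": -0.5,"z": -6,"ry": 0.36,"gripper": -1},
    {"rx": 0,"rz": 0,"x": -6.4,"y": -0.7,"z": -8,"ry": 0.48,"gripper": -1},
    {"rx": 0,"rz": 0,"x": -8,"y": -0.8,"z": -10.2,"ry": 0.6,"gripper": -1},
  ],
  squeeze=20,
)

```text
clock: 1.87
position: [0.2617, 0.4882, 0.2122]
tool_rot: [-1.57, -0.0, 0.659]
force: [-0.2, 0.9, -0.1]
grip_width: 0.0253
```

```bash
python3 - <<'E'
from h import *
plan([.525,.104,.23],-81,17)
E
```

```text
now [0.2617 0.4882 0.2122] 37.8 full x -2.72 y -1.80 z -46.50 ry 2.073
  x -0.16 y -0.11 z -2.74 ry 0.122
  x -0.32 y -0.21 z -5.47 ry 0.244
  x -0.48 y -0.32 z -8.21 ry 0.366
  x -0.64 y -0.42 z -10.94 ry 0.488
  x -0.80 y -0.53 z -13.68 ry 0.610
```

>>> arm_command(
  moves=[
    {"rx": 0,"rz": 0,"x": -0.1,"y": -0.1,"z": -2.7,"ry": 0.12,"gripper": -1},
    {"rx": 0,"rz": 0,"x": -0.3,"y": -0.2,"z": -5.5,"ry": 0.24,"gripper": -1},
    {"rx": 0,"rz": 0,"x": -0.5,"y": -0.3,"z": -8.2,"ry": 0.36,"gripper": -1},
    {"rx": 0,"rz": 0,"x": -0.7,"y": -0.5,"z": -11,"ry": 0.48,"gripper": -1},
    {"rx": 0,"rz": 0,"x": -0.8,"y": -0.6,"z": -13.7,"ry": 0.6,"gripper": -1},
  ],
)

```text
clock: 2.28
position: [0.3402, 0.375, 0.2182]
tool_rot: [-1.57, -0.0, 0.059]
force: [0.3, 0.4, 0.6]
grip_width: 0.0002
```

```bash
python3 - <<'E'
from h import *
plan([.525,.104,.23],-81,12)
E
```

```text
now [0.3402 0.375  0.2182] 3.4 full x 16.85 y -1.19 z -28.14 ry 1.473
  x 1.40 y -0.10 z -2.35 ry 0.123
  x 2.81 y -0.20 z -4.69 ry 0.245
  x 4.21 y -0.30 z -7.04 ry 0.368
  x 5.62 y -0.40 z -9.38 ry 0.491
  x 7.02 y -0.50 z -11.73 ry 0.614
```

>>> arm_command(
  moves=[
    {"rx": 0,"rz": 0,"x": 1.4,"y": -0.1,"z": -2.4,"ry": 0.12,"gripper": -1},
    {"rx": 0,"rz": 0,"x": 2.8,"y": -0.2,"z": -4.7,"ry": 0.24,"gripper": -1},
    {"rx": 0,"rz": 0,"x": 4.2,"y": -0.3,"z": -7,"ry": 0.36,"gripper": -1},
    {"rx": 0,"rz": 0,"x": 5.6,"y": -0.4,"z": -9.4,"ry": 0.48,"gripper": -1},
    {"rx": 0,"rz": 0,"x": 7,"y": -0.5,"z": -11.7,"ry": 0.6,"gripper": -1},
  ],
)

```text
clock: 2.7
position: [0.4176, 0.2628, 0.2232]
tool_rot: [-1.57, 0.0, -0.541]
force: [-0.3, 0.7, 0.9]
grip_width: -0.0001
```

```bash
python3 - <<'E'
from h import *
plan([.525,.104,.23],-81,7)
E
```

```text
now [0.4176 0.2628 0.2232] -31.0 full x 17.38 y -0.69 z -8.09 ry 0.873
  x 2.48 y -0.10 z -1.16 ry 0.125
  x 4.97 y -0.20 z -2.31 ry 0.249
  x 7.45 y -0.30 z -3.47 ry 0.374
  x 9.93 y -0.39 z -4.62 ry 0.499
  x 12.42 y -0.49 z -5.78 ry 0.623
```

>>> arm_command(
  moves=[
    {"rx": 0,"rz": 0,"x": 2.5,"y": -0.1,"z": -1.2,"ry": 0.12,"gripper": -1},
    {"rx": 0,"rz": 0,"x": 5,"y": -0.2,"z": -2.3,"ry": 0.24,"gripper": -1},
    {"rx": 0,"rz": 0,"x": 7.5,"y": -0.3,"z": -3.5,"ry": 0.36,"gripper": -1},
    {"rx": 0,"rz": 0,"x": 10,"y": -0.4,"z": -4.6,"ry": 0.48,"gripper": -1},
    {"rx": 0,"rz": 0,"x": 12.4,"y": -0.5,"z": -5.8,"ry": 0.6,"gripper": -1},
  ],
)

```text
clock: 3.12
position: [0.4949, 0.1498, 0.2282]
tool_rot: [-1.57, 0.0, -1.141]
force: [-0.4, 0.4, -0.4]
grip_width: -0.0003
```

```bash
python3 - <<'E'
from h import *
plan([.525,.104,.23],-81,3)
E
```

```text
now [0.4949 0.1498 0.2282] -65.4 full x 5.42 y -0.18 z 0.82 ry 0.273
  x 1.81 y -0.06 z 0.27 ry 0.091
  x 3.61 y -0.12 z 0.55 ry 0.182
  x 5.42 y -0.18 z 0.82 ry 0.273
  x 7.23 y -0.25 z 1.10 ry 0.364
  x 9.04 y -0.31 z 1.37 ry 0.455
```

>>> arm_command(
  moves=[
    {"rx": 0,"rz": 0,"x": 1.8,"y": 0,"z": 0.3,"ry": 0.1,"gripper": -1},
    {"rx": 0,"rz": 0,"x": 3.6,"y": -0.1,"z": 0.5,"ry": 0.2,"gripper": -1},
    {"rx": 0,"rz": 0,"x": 5.4,"y": -0.2,"z": 0.8,"ry": 0.27,"gripper": -1},
    {"rx": 0,"rz": 0,"x": 5.4,"y": -0.2,"z": 0.8,"ry": 0.27,"gripper": -1},
  ],
)

```text
clock: 3.45
position: [0.5257, 0.1024, 0.2303]
tool_rot: [-1.57, -0.001, -1.413]
force: [-0.7, -1.5, 0.6]
grip_width: -0.0003
```

```bash
python3 - <<'E'
from h import *
st=bot.observe(); im,d=bot.grab_frame('wrist'); cv2.imwrite('pics/w1.png',im[:,:,::-1]); np.savez('w1.npz',im=im,d=d,p=st['position'],r=st['tool_rot'])
print(st['position'],st['tool_rot'],st['force'])
E
```

```text
[0.52567514 0.10235957 0.23025687] [-1.56968653e+00 -1.37616859e-03 -1.41293210e+00] [-0.70267854 -1.52888861  0.64857481]
```

View pics/w1.png

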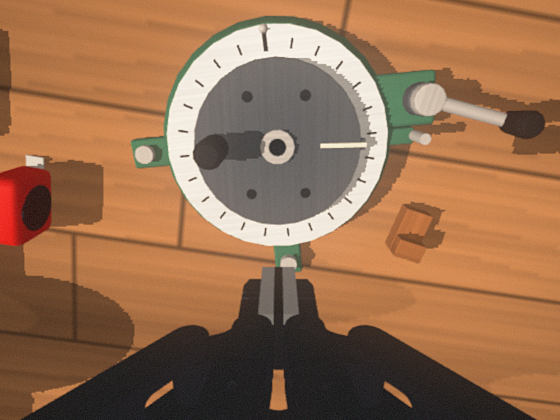

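```bash
cat > meas.py <<'E'
from h import *
def ang(c,p): return np.degrees(np.arctan2(p[1]-c[1],p[0]-c[0]))
def ringfit(n,im,d,st,c0=(.5505,.108)):
    from scipy.optimize import least_squares
    vv,uu=np.mgrid[:420,:560]; P=unproj(n,uu,vv,d,st); c=np.array(c0); im=im.astype(int)
    r=np.hypot(*(P[...,:2]-c).transpose(2,0,1))
    m=(abs(P[...,2]-.036)<.005)&(r<.115)&(r>.07)&(im.min(-1)>140)&(d>0); pts=P[m]
    for it in range(6):
        th=np.arctan2(*(pts[:,:2]-c).T[::-1]); rr=np.hypot(*(pts[:,:2]-c).T)
        b=((th+np.pi)/(2*np.pi)*60).astype(int)
        e=np.array([pts[b==i][np.argmax(rr[b==i]),:2] for i in range(60) if (b==i).sum()>3])
        s=least_squares(lambda x:np.hypot(*(e-x[:2]).T)-x[2],[*c,.106],loss='soft_l1',f_scale=.001); c=s.x[:2]
    return s.x
E
python3 - <<'E'
from meas import *
q=np.load('w1.npz'); st=dict(position=q['p'],tool_rot=q['r']); im=q['im'];d=q['d']
c=ringfit('wrist',im,d,st); print('ring',c)
A=lambda u,v,z: atz('wrist',u,v,z,st)[:2]
print('hub',A(278,148,.052))
c=c[:2]
for nm,(u,v,z) in dict(idxin=(320,145.5,.049),idxout=(366,145,.049),tin=(266,50,.036),tout=(263.5,30,.036),post=(209,153,.091),piv=(430,97,.068),griptop=(530,123,.087)).items():
    p=A(u,v,z); print(nm,np.round(p,4),ang(c,p),np.hypot(*(p-c)))
vv,uu=np.mgrid[:420,:560]; P=unproj('wrist',uu,vv,d,st)
g=im.max(-1)<60
for nm,c0,z in [('post',(.54,.165),.091),('grip',(.606,-.096),.087)]:
    m=g&(abs(P[...,2]-z)<.006)&(np.hypot(P[...,0]-c0[0],P[...,1]-c0[1])<.04); print(nm,m.sum(),np.round(P[m].mean(0),4),P[m].max(0),P[m].min(0))
m=(abs(P[...,2]-.068)<.006)&(np.hypot(P[...,0]-.612,P[...,1]+.017)<.03); print('piv',np.round(P[m].mean(0),4),m.sum())
z=im[0:180,150:440]; cv2.imwrite('pics/w1z.png',cv2.resize(z[:,:,::-1],None,fx=2.7,fy=2.7,interpolation=cv2.INTER_CUBIC))
E
```

```text
ring [0.55282052 0.1062581  0.10557259]
hub [0.55185847 0.10525713]
idxin [0.5598 0.0671] -79.85682713891077 0.03981350981727118
idxout [0.567 0.025] -80.09005480297758 0.08246906710443554
tin [0.6338 0.1292] 15.796236991566515 0.08419031700324389
tout [0.6495 0.1337] 15.86684083588812 0.10052286639431321
post [0.5448 0.1616] 98.25155597973308 0.055904858049223086
piv [ 0.6169 -0.0142] -61.98570709323034 0.13648823764681114
griptop [ 0.6095 -0.0929] -74.11692749373509 0.20706531032876685
post 2 [0.5456 0.1512 0.0861] [0.54883585 0.15202213 0.08640866] [0.54241087 0.1503845  0.08588079]
grip 55 [ 0.6125 -0.098   0.0858] [ 0.61934066 -0.08906959  0.08843487] [ 0.5984528  -0.10434293  0.08180075]
piv [ 0.6149 -0.0186  0.063 ] 751
```

View pics/w1z.png

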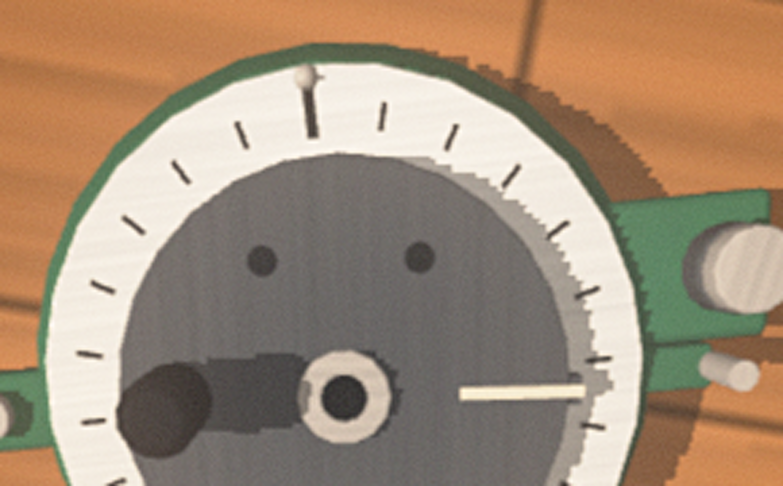

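```bash
cat >> meas.py <<'E'
A0=np.array([.5515,.107])
def tcp(phi,s,z=.066):
    a=np.radians(phi); r=np.array([np.cos(a),np.sin(a)]); t=np.array([-r[1],r[0]])
    return np.array([*(A0+.058*r-s*t),z]),phi-180 if phi<200 else phi-180
def arc(phis,s,z=.066):
    st=bot.observe(); R=rpy(st['tool_rot']); y0=st['tool_rot'][2]
    for f,ss in zip(phis,np.broadcast_to(s,len(phis))):
        p,y=tcp(f,ss,z); q=R.T@(p-st['position'])*100; dy=np.radians(y)-y0; dy=(dy+np.pi)%(2*np.pi)-np.pi
        print('phi %.1f  x %.2f y %.2f z %.2f ry %.3f'%(f,*q,-dy))
E
sed -i 's/phi-180 if phi<200 else phi-180/phi-180/' meas.py
python3 - <<'E'
from meas import *
arc([100],.042,.1); arc([100],.042)
E
```

```text
phi 100.0  x -5.73 y 13.00 z 6.81 ry -0.012
phi 100.0  x -5.73 y 16.40 z 6.81 ry -0.012
```

>>> arm_command(
  moves=[
    {"rx": 0,"rz": 0,"x": -2,"y": 1,"z": 2.4,"ry": 0,"gripper": -1},
    {"rx": 0,"rz": 0,"x": -4,"y": 3,"z": 4.8,"ry": 0,"gripper": -1},
    {"rx": 0,"rz": 0,"x": -5.7,"y": 6,"z": 6.8,"ry": 0,"gripper": -1},
    {"rx": 0,"rz": 0,"x": -5.7,"y": 9.5,"z": 6.8,"ry": -0.01,"gripper": -1},
    {"rx": 0,"rz": 0,"x": -5.7,"y": 12,"z": 6.8,"ry": -0.01,"gripper": -1},
  ],
)

```text
clock: 3.92
position: [0.5809, 0.1748, 0.1068]
tool_rot: [-1.573, 0.0, -1.39]
force: [0.6, -0.9, -0.4]
grip_width: -0.0003
```

```bash
python3 - <<'E'
from meas import *
st=bot.observe(); print(st['position'],st['force'])
arc([100],.042)
im,d=bot.grab_frame('scene'); cv2.imwrite('pics/s2.png',cv2.resize(im[150:300,200:400,::-1],None,fx=4,fy=4,interpolation=cv2.INTER_CUBIC))
E
```

```text
[0.5809192  0.17476113 0.10681597] [ 0.64176707 -0.88235296 -0.35404124]
phi 100.0  x 0.36 y 4.08 z 0.13 ry 0.006
```

View pics/s2.png

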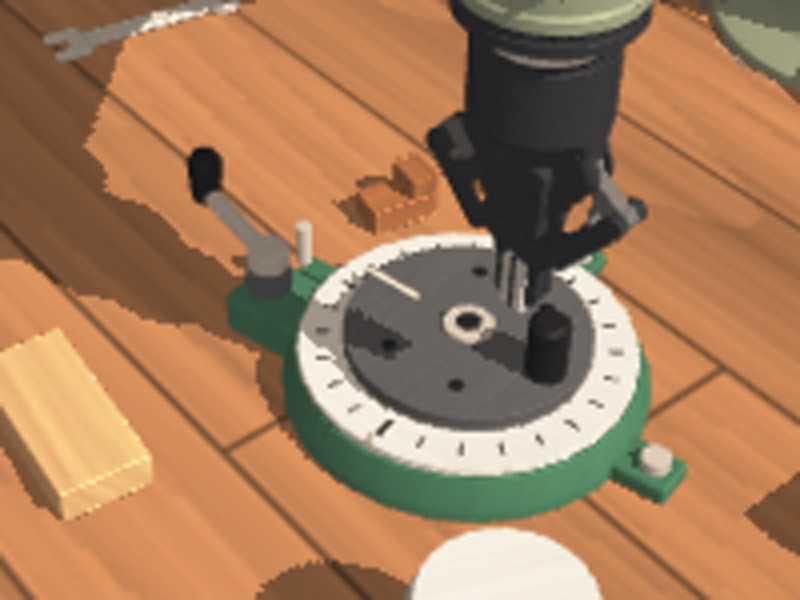

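```bash
python3 - <<'E'
from meas import *
st=bot.observe(); print(st['position'],np.degrees(st['tool_rot']),st['clock'])
for P in [st['position'],[.5414,.1641,.049],[.5414,.1641,.091]]: print(proj('scene',P),(proj('scene',P)-[200,150])*4)
print(np.round(ext('wrist',st),3))
E
```

```text
[0.57871813 0.17360745 0.10320929] [-9.03939338e+01 -6.68969298e-02 -7.97363675e+01] 3.9667
[327.80945931 234.87503081] [511.23783724 339.50012324]
[334.94830562 242.51138774] [539.79322249 370.04555095]
[336.47183388 229.6267728 ] [545.88733553 318.50709119]
[[ 0.179 -0.932 -0.316  0.659]
 [-0.984 -0.169 -0.058  0.187]
 [ 0.001  0.321 -0.947  0.273]
 [ 0.     0.     0.     1.   ]]
```

>>> arm_command(
  moves=[
    {"rx": 0,"rz": 0,"x": 0,"y": 0,"z": 0,"ry": 0,"gripper": -1},
  ],
)

```text
clock: 4.05
position: [0.5803, 0.173, 0.1083]
tool_rot: [-1.575, -0.001, -1.394]
force: [-0.0, -0.2, 1.5]
grip_width: -0.0001
```

```bash
python3 - <<'E'
from meas import *
st=bot.observe(); print(st['position'],st['clock'])
for n in ['scene','side']:
    im,d=bot.grab_frame(n); u,v=proj(n,st['position']); print(n,u,v)
    a,b=int(u)-60,int(v)-60
    z=cv2.resize(im[b:b+100,a:a+120,::-1],None,fx=6,fy=6,interpolation=cv2.INTER_CUBIC)
    P=np.array(st['position'])
    cv2.circle(z,(int((u-a+.5)*6),int((v-b+.5)*6)),4,(0,0,255),1)
    cv2.imwrite(f'pics/{n}3.png',z)
arc([100],.042)
E
```

```text
[0.58031198 0.17295687 0.10826467] 4.05
scene 327.25018396146714 233.38107697994297
side 242.5149594544248 168.77190739068547
phi 100.0  x 0.17 y 4.54 z 0.01 ry 0.002
```

View pics/scene3.png

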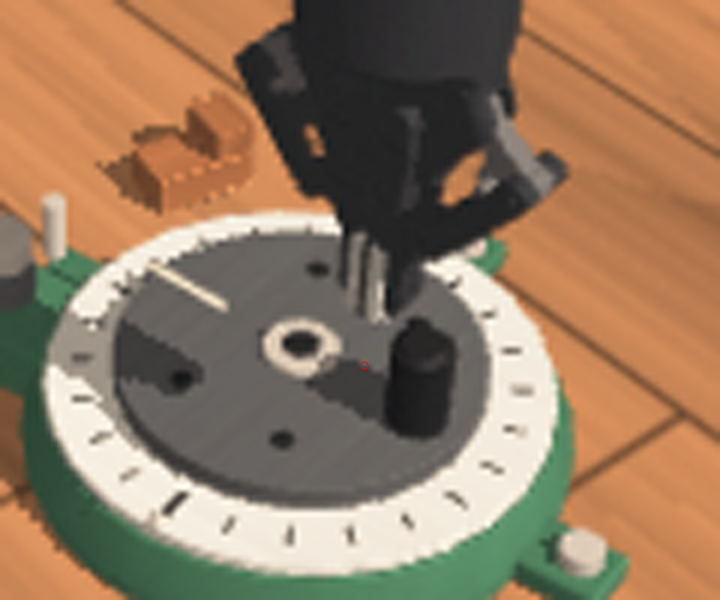

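View pics/side3.png

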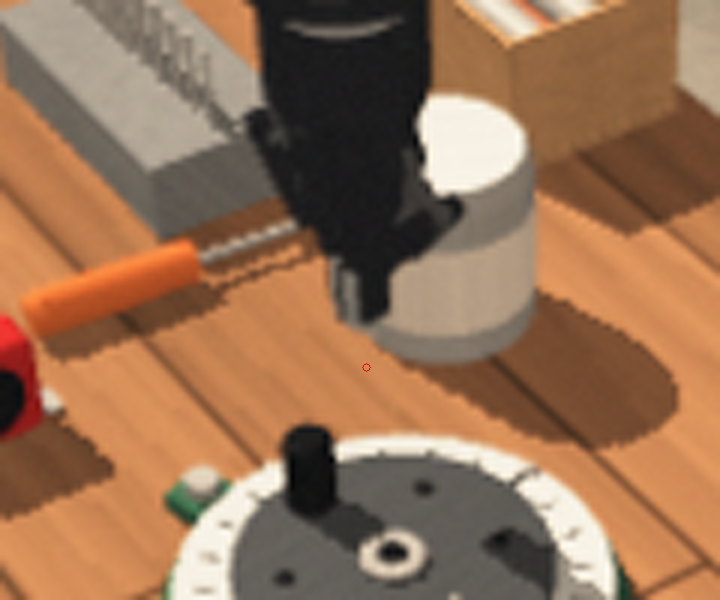

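```bash
python3 - <<'E'
from meas import *
st=bot.observe(); print(st['position'],st['clock'],st['grip_width'],bot.pinch_z)
for n in ['scene','side']:
    im,d=bot.grab_frame(n)
    vv,uu=np.mgrid[:420,:560]; P=unproj(n,uu,vv,d)
    m=(np.hypot(P[...,0]-.58,P[...,1]-.173)<.035)&(P[...,2]>.06)&(P[...,2]<.2)
    m&=~((np.hypot(P[...,0]-.541,P[...,1]-.164)<.018)&(P[...,2]<.096))
    q=P[m]; o=np.argsort(q[:,2]); print(n,m.sum(),np.round(q[o[:12]],3).tolist())
    for lo in np.arange(.08,.2,.01):
        k=q[(q[:,2]>=lo)&(q[:,2]<lo+.01)]
        if len(k): print(' z%.2f n%d'%(lo,len(k)),np.round(k.min(0),3),np.round(k.max(0),3))
E
```

```text
[0.58232076 0.17299979 0.11144147] 4.15 -0.00018485017582627733 0.0187
scene 360 [[0.587, 0.176, 0.139], [0.586, 0.181, 0.14], [0.583, 0.181, 0.141], [0.588, 0.174, 0.141], [0.591, 0.17, 0.144], [0.589, 0.181, 0.144], [0.583, 0.181, 0.144], [0.587, 0.182, 0.144], [0.588, 0.179, 0.145], [0.59, 0.17, 0.146], [0.591, 0.174, 0.146], [0.59, 0.179, 0.146]]
 z0.13 n2 [0.586 0.176 0.139] [0.587 0.181 0.14 ]
 z0.14 n22 [0.583 0.163 0.141] [0.591 0.188 0.15 ]
 z0.15 n52 [0.57  0.162 0.15 ] [0.592 0.189 0.16 ]
 z0.16 n47 [0.573 0.162 0.16 ] [0.592 0.189 0.17 ]
 z0.17 n38 [0.577 0.162 0.17 ] [0.592 0.189 0.18 ]
 z0.18 n69 [0.582 0.146 0.18 ] [0.597 0.205 0.19 ]
 z0.19 n130 [0.564 0.139 0.19 ] [0.598 0.207 0.2  ]
side 180 [[0.584, 0.168, 0.138], [0.577, 0.167, 0.138], [0.57, 0.167, 0.142], [0.586, 0.166, 0.142], [0.57, 0.171, 0.142], [0.571, 0.163, 0.144], [0.569, 0.175, 0.144], [0.571, 0.168, 0.144], [0.575, 0.163, 0.145], [0.57, 0.171, 0.146], [0.576, 0.16, 0.146], [0.569, 0.175, 0.147]]
 z0.13 n2 [0.577 0.167 0.138] [0.584 0.168 0.138]
 z0.14 n16 [0.569 0.16  0.142] [0.587 0.175 0.15 ]
 z0.15 n29 [0.567 0.158 0.15 ] [0.588 0.179 0.16 ]
 z0.16 n25 [0.568 0.155 0.16 ] [0.589 0.179 0.17 ]
 z0.17 n22 [0.566 0.156 0.17 ] [0.582 0.184 0.18 ]
 z0.18 n37 [0.564 0.139 0.18 ] [0.594 0.195 0.19 ]
 z0.19 n49 [0.561 0.14  0.19 ] [0.594 0.203 0.2  ]
```

```bash
python3 - <<'E'
from meas import *
q=np.load('w1.npz'); im=q['im'];d=q['d']
m,f=cam('wrist'); M=np.array(m['mount'])
vv,uu=np.mgrid[:420,:560]
p=np.stack([(uu-m['cx'])/f*d,(vv-m['cy'])/f*d,d],-1)@M[:3,:3].T+M[:3,3]
k=(d>0)&(np.hypot(p[...,0],p[...,2])<.06)&(p[...,1]<.06)
t=p[k]; 
for lo in np.arange(-.08,.06,.01):
    s=t[(t[:,1]>=lo)&(t[:,1]<lo+.01)]
    if len(s): print('y%.2f n%d'%(lo,len(s)),np.round(s.min(0),3),np.round(s.max(0),3))
v=270
for v in (264,266,268,270,275,280,290): print(v,d[v,270],np.round(p[v,270],4),np.round(p[v,290],4))
E
```

```text
y-0.08 n4559 [-0.034 -0.08  -0.013] [ 0.036 -0.07   0.014]
y-0.07 n1346 [-0.018 -0.07  -0.012] [ 0.022 -0.06   0.013]
y-0.06 n1115 [-0.012 -0.06   0.005] [ 0.015 -0.05   0.011]
y-0.05 n948 [-0.012 -0.05   0.005] [ 0.015 -0.04   0.011]
y-0.04 n574 [-0.012 -0.04   0.005] [ 0.015 -0.031  0.011]
y-0.03 n3 [-0.004 -0.03   0.009] [ 0.003 -0.03   0.01 ]
264 0.44204414 [-0.0083  0.2302 -0.1177] [ 0.0143  0.208  -0.1067]
266 0.44277212 [-0.0083  0.2301 -0.1202] [ 0.0144  0.2076 -0.1089]
268 0.151611 [-0.0021 -0.0332  0.0108] [ 0.006  -0.0316  0.01  ]
270 0.15106377 [-0.0021 -0.034   0.0103] [ 0.0059 -0.0344  0.0105]
275 0.1465974 [-0.002  -0.0386  0.0105] [ 0.0058 -0.0391  0.0108]
280 0.14329964 [-0.0019 -0.0422  0.0102] [ 0.0057 -0.0415  0.0099]
290 0.13607365 [-0.0018 -0.0497  0.0103] [ 0.0011 -0.17    0.0801]
```

```bash
python3 - <<'E'
from meas import *
arc([100],.042,.065);arc([100],.042,.037)
E
```

```text
phi 100.0  x 0.18 y 4.70 z -0.03 ry 0.002
phi 100.0  x 0.18 y 7.50 z -0.04 ry 0.002
```

>>> arm_command(
  moves=[
    {"rx": 0,"rz": 0,"x": 0.1,"y": 1.5,"z": 0,"ry": 0,"gripper": -1},
    {"rx": 0,"rz": 0,"x": 0.1,"y": 3,"z": 0,"ry": 0,"gripper": -1},
    {"rx": 0,"rz": 0,"x": 0.1,"y": 4.2,"z": 0,"ry": 0,"gripper": -1},
    {"rx": 0,"rz": 0,"x": 0.1,"y": 4.7,"z": 0,"ry": 0,"gripper": -1},
    {"rx": 0,"rz": 0,"x": 0.1,"y": 4.7,"z": 0,"ry": 0,"gripper": -1},
  ],
)

```text
clock: 4.67
position: [0.5818, 0.1718, 0.0626]
tool_rot: [-1.571, -0.0, -1.395]
force: [-0.5, -0.8, 0.9]
grip_width: 0.0001
```

```bash
python3 - <<'E'
from meas import *
st=bot.observe(); print(st['position'],st['clock'],st['force'])
for n in ['scene','side']:
    im,d=bot.grab_frame(n)
    u,v=proj(n,st['position']); a,b=int(u)-60,int(v)-60
    cv2.imwrite(f'pics/{n}4.png',cv2.resize(im[b:b+100,a:a+120,::-1],None,fx=6,fy=6,interpolation=cv2.INTER_CUBIC))
    vv,uu=np.mgrid[:420,:560]; P=unproj(n,uu,vv,d)
    m=(np.hypot(P[...,0]-.583,P[...,1]-.172)<.025)&(P[...,2]>.06)&(P[...,2]<.15)&(im.max(-1)<120)
    q=P[m]; o=np.argsort(q[:,2]); print(n,m.sum(),np.round(q[o[:6]],3).tolist())
arc([100],.042,.037)
E
```

```text
[0.58180593 0.17176587 0.06264494] 4.6667 [-0.49420359 -0.82957164  0.92112944]
scene 228 [[0.583, 0.18, 0.091], [0.59, 0.171, 0.095], [0.589, 0.173, 0.096], [0.582, 0.179, 0.096], [0.584, 0.181, 0.096], [0.584, 0.183, 0.097]]
side 124 [[0.581, 0.162, 0.096], [0.569, 0.17, 0.096], [0.57, 0.172, 0.098], [0.57, 0.166, 0.098], [0.575, 0.162, 0.099], [0.589, 0.163, 0.099]]
phi 100.0  x 0.04 y 2.67 z 0.03 ry 0.001
```

View pics/scene4.png

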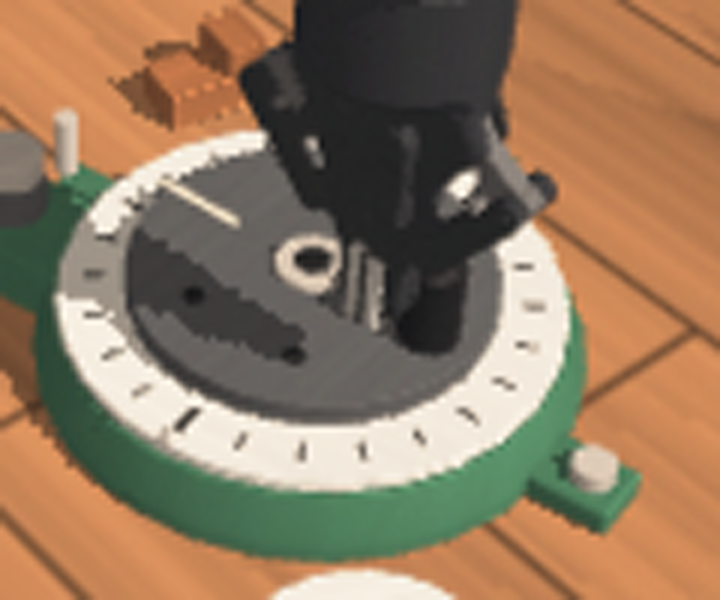

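View pics/side4.png

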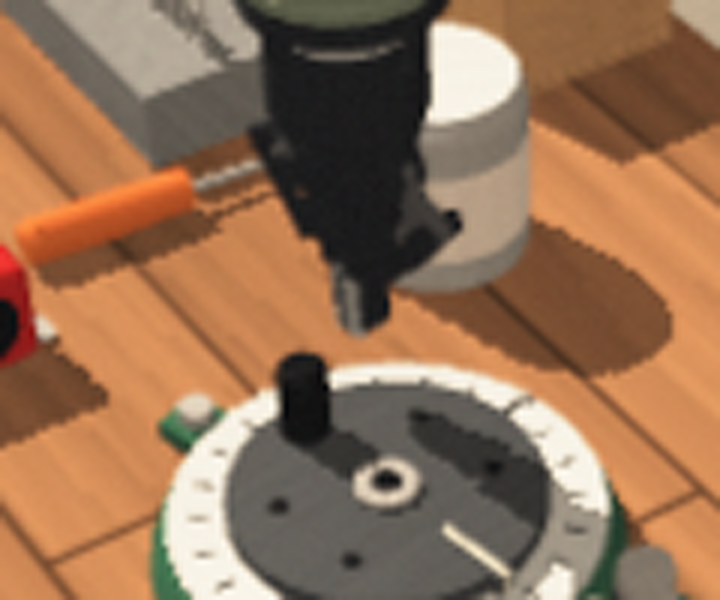

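>>> arm_command(
  moves=[
    {"rx": 0,"rz": 0,"x": 0,"y": 1,"z": 0,"ry": 0,"gripper": -1},
    {"rx": 0,"rz": 0,"x": 0,"y": 2,"z": 0,"ry": 0,"gripper": -1},
    {"rx": 0,"rz": 0,"x": 0,"y": 2.8,"z": 0,"ry": 0,"gripper": -1},
    {"rx": 0,"rz": 0,"x": 0,"y": 2.8,"z": 0,"ry": 0,"gripper": -1},
  ],
)

```text
clock: 5.1
position: [0.581, 0.1716, 0.033]
tool_rot: [-1.573, -0.0, -1.395]
force: [-0.1, 0.0, -0.2]
grip_width: 0.0004
```

```bash
python3 - <<'E'
from meas import *
st=bot.observe(); print(st['position'],st['clock'],st['force'])
arc([100]*5,[.0385,.0355,.0325,.0295,.0265],.036)
E
```

```text
[0.58104926 0.17160015 0.03299109] 5.1 [-0.11913142  0.04683011 -0.20633439]
phi 100.0  x 0.05 y -0.30 z -0.18 ry 0.001
phi 100.0  x 0.05 y -0.30 z -0.48 ry 0.001
phi 100.0  x 0.05 y -0.30 z -0.78 ry 0.001
phi 100.0  x 0.05 y -0.30 z -1.08 ry 0.001
phi 100.0  x 0.05 y -0.30 z -1.38 ry 0.001
```

>>> arm_command(
  moves=[
    {"rx": 0,"rz": 0,"x": 0,"y": 0,"z": -0.3,"ry": 0,"gripper": -1},
    {"rx": 0,"rz": 0,"x": 0,"y": 0,"z": -0.6,"ry": 0,"gripper": -1},
    {"rx": 0,"rz": 0,"x": 0,"y": 0,"z": -0.9,"ry": 0,"gripper": -1},
    {"rx": 0,"rz": 0,"x": 0,"y": 0,"z": -1.2,"ry": 0,"gripper": -1},
    {"rx": 0,"rz": 0,"x": 0,"y": 0,"z": -1.5,"ry": 0,"gripper": -1},
  ],
)

```text
clock: 5.52
position: [0.567, 0.1692, 0.0352]
tool_rot: [-1.57, 0.0, -1.395]
force: [-0.3, -0.2, 0.5]
grip_width: -0.0001
```

```bash
python3 - <<'E'
from meas import *
st=bot.observe(); print(st['position'],st['clock'],st['force'])
arc([100,102,104,107,110],.0235,.036)
E
```

```text
[0.56698074 0.16918041 0.03518095] 5.5167 [-0.32438435 -0.16620263  0.53359162]
phi 100.0  x 0.05 y -0.08 z -0.25 ry 0.001
phi 102.0  x -0.02 y -0.08 z -0.46 ry -0.034
phi 104.0  x -0.10 y -0.08 z -0.66 ry -0.069
phi 107.0  x -0.19 y -0.08 z -0.98 ry -0.121
phi 110.0  x -0.27 y -0.08 z -1.30 ry -0.173
```

>>> arm_command(
  moves=[
    {"rx": 0,"rz": 0,"x": 0,"y": 0,"z": -0.2,"ry": 0,"gripper": -1},
    {"rx": 0,"rz": 0,"x": 0,"y": 0,"z": -0.4,"ry": -0.03,"gripper": -1},
    {"rx": 0,"rz": 0,"x": -0.1,"y": 0,"z": -0.6,"ry": -0.07,"gripper": -1},
    {"rx": 0,"rz": 0,"x": -0.2,"y": 0,"z": -0.95,"ry": -0.12,"gripper": -1},
    {"rx": 0,"rz": 0,"x": -0.3,"y": 0,"z": -1.3,"ry": -0.17,"gripper": -1},
  ],
)

```text
clock: 5.93
position: [0.5543, 0.1698, 0.0352]
tool_rot: [-1.57, -0.0, -1.221]
force: [3.1, -0.0, 0.6]
grip_width: 0.0
```

```bash
python3 - <<'E'
from meas import *
st=bot.observe(); print(st['position'],st['clock'],st['force'])
im,d=bot.grab_frame('scene')
cv2.imwrite(f'pics/s5.png',cv2.resize(im[170:290,230:390,::-1],None,fx=5,fy=5,interpolation=cv2.INTER_CUBIC))
arc([113,116,119,122,125],.0235,.036)
E
```

```text
[0.55433749 0.16984027 0.03516573] 5.9333 [ 3.08911452e+00 -1.47648923e-03  6.08172697e-01]
phi 113.0  x -0.08 y -0.09 z -0.29 ry -0.048
phi 116.0  x -0.18 y -0.09 z -0.60 ry -0.100
phi 119.0  x -0.27 y -0.09 z -0.92 ry -0.152
phi 122.0  x -0.34 y -0.09 z -1.24 ry -0.205
phi 125.0  x -0.39 y -0.09 z -1.56 ry -0.257
```

View pics/s5.png

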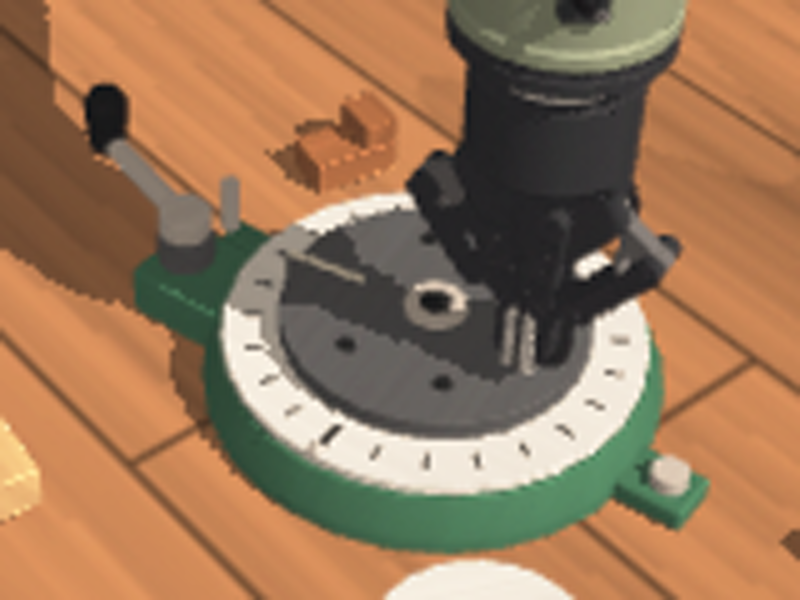

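>>> arm_command(
  moves=[
    {"rx": 0,"rz": 0,"x": -0.14,"y": 0,"z": -0.4,"ry": -0.07,"gripper": -1},
    {"rx": 0,"rz": 0,"x": -0.26,"y": 0,"z": -0.82,"ry": -0.14,"gripper": -1},
    {"rx": 0,"rz": 0,"x": -0.36,"y": 0,"z": -1.25,"ry": -0.21,"gripper": -1},
    {"rx": 0,"rz": 0,"x": -0.42,"y": 0,"z": -1.68,"ry": -0.28,"gripper": -1},
    {"rx": 0,"rz": 0,"x": -0.45,"y": 0,"z": -2.12,"ry": -0.35,"gripper": -1},
  ],
)

```text
clock: 6.4
position: [0.5329, 0.1669, 0.0351]
tool_rot: [-1.57, -0.001, -0.871]
force: [3.4, 0.5, 0.5]
grip_width: 0.0001
```

```bash
python3 - <<'E'
from meas import *
st=bot.observe(); print(st['position'],st['clock'],st['force'])
arc([134,138,142,146,150],.0235,.036)
E
```

```text
[0.53287882 0.16686264 0.03513959] 6.4 [3.35602183 0.53961034 0.47353407]
phi 134.0  x -0.17 y -0.09 z -0.48 ry -0.069
phi 138.0  x -0.29 y -0.09 z -0.90 ry -0.138
phi 142.0  x -0.38 y -0.09 z -1.33 ry -0.208
phi 146.0  x -0.44 y -0.09 z -1.76 ry -0.278
phi 150.0  x -0.47 y -0.09 z -2.20 ry -0.348
```

>>> arm_command(
  moves=[
    {"rx": 0,"rz": 0,"x": -0.16,"y": 0,"z": -0.42,"ry": -0.07,"gripper": -1},
    {"rx": 0,"rz": 0,"x": -0.28,"y": 0,"z": -0.84,"ry": -0.14,"gripper": -1},
    {"rx": 0,"rz": 0,"x": -0.37,"y": 0,"z": -1.27,"ry": -0.21,"gripper": -1},
    {"rx": 0,"rz": 0,"x": -0.43,"y": 0,"z": -1.7,"ry": -0.28,"gripper": -1},
    {"rx": 0,"rz": 0,"x": -0.46,"y": 0,"z": -2.14,"ry": -0.35,"gripper": -1},
  ],
)

```text
clock: 6.82
position: [0.5135, 0.1569, 0.0352]
tool_rot: [-1.57, -0.001, -0.521]
force: [3.8, 1.5, 0.9]
grip_width: 0.0
```

```bash
python3 - <<'E'
from meas import *
st=bot.observe(); print(st['position'],st['clock'],st['force'])
arc([154,158,162,166,170],.0235,.036)
im,d=bot.grab_frame('scene')
cv2.imwrite(f'pics/s6.png',cv2.resize(im[170:290,230:390,::-1],None,fx=5,fy=5,interpolation=cv2.INTER_CUBIC))
E
```

```text
[0.51352643 0.15686976 0.03518329] 6.8167 [3.77139195 1.47502513 0.88500587]
phi 154.0  x -0.17 y -0.08 z -0.48 ry -0.068
phi 158.0  x -0.29 y -0.08 z -0.90 ry -0.137
phi 162.0  x -0.38 y -0.08 z -1.33 ry -0.207
phi 166.0  x -0.44 y -0.08 z -1.76 ry -0.277
phi 170.0  x -0.48 y -0.08 z -2.19 ry -0.347
```

View pics/s6.png

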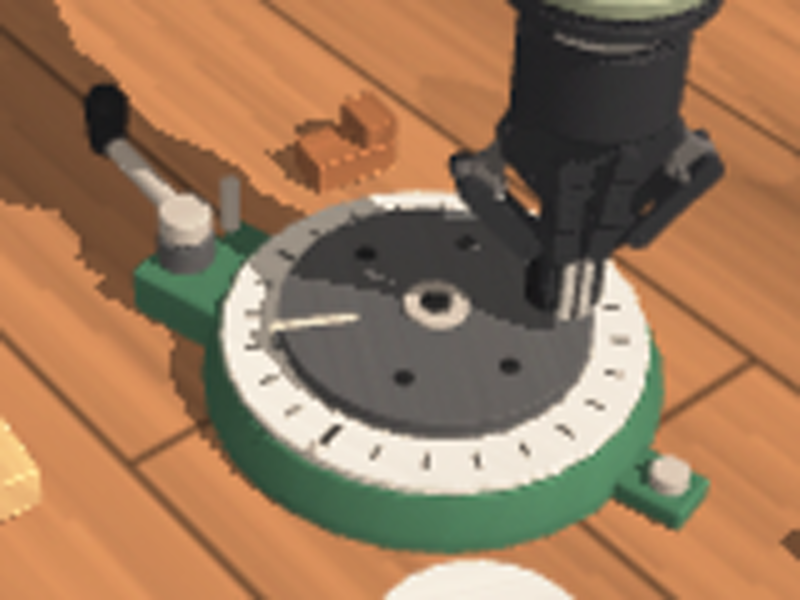

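>>> arm_command(
  moves=[
    {"rx": 0,"rz": 0,"x": -0.16,"y": 0,"z": -0.42,"ry": -0.07,"gripper": -1},
    {"rx": 0,"rz": 0,"x": -0.28,"y": 0,"z": -0.84,"ry": -0.14,"gripper": -1},
    {"rx": 0,"rz": 0,"x": -0.37,"y": 0,"z": -1.27,"ry": -0.21,"gripper": -1},
    {"rx": 0,"rz": 0,"x": -0.43,"y": 0,"z": -1.7,"ry": -0.28,"gripper": -1},
    {"rx": 0,"rz": 0,"x": -0.46,"y": 0,"z": -2.14,"ry": -0.35,"gripper": -1},
  ],
)

```text
clock: 7.28
position: [0.4988, 0.1408, 0.0351]
tool_rot: [-1.57, -0.001, -0.173]
force: [3.6, 2.4, 0.3]
grip_width: 0.0
```

```bash
python3 - <<'E'
from meas import *
st=bot.observe(); print(st['position'],st['clock'],st['force'])
arc([174,178,182,185,188],.0235,.036)
E
```

```text
[0.49876326 0.14080673 0.03508382] 7.2833 [3.55470104 2.42726343 0.2884    ]
phi 174.0  x -0.17 y -0.09 z -0.47 ry -0.068
phi 178.0  x -0.29 y -0.09 z -0.89 ry -0.138
phi 182.0  x -0.38 y -0.09 z -1.32 ry -0.208
phi 185.0  x -0.43 y -0.09 z -1.64 ry -0.260
phi 188.0  x -0.46 y -0.09 z -1.97 ry -0.313
```

>>> arm_command(
  moves=[
    {"rx": 0,"rz": 0,"x": -0.16,"y": 0,"z": -0.42,"ry": -0.07,"gripper": -1},
    {"rx": 0,"rz": 0,"x": -0.28,"y": 0,"z": -0.84,"ry": -0.14,"gripper": -1},
    {"rx": 0,"rz": 0,"x": -0.37,"y": 0,"z": -1.27,"ry": -0.21,"gripper": -1},
    {"rx": 0,"rz": 0,"x": -0.42,"y": 0,"z": -1.6,"ry": -0.26,"gripper": -1},
    {"rx": 0,"rz": 0,"x": -0.43,"y": 0,"z": -1.75,"ry": -0.28,"gripper": -1},
  ],
)

```text
clock: 7.7
position: [0.4912, 0.1238, 0.035]
tool_rot: [-1.571, -0.0, 0.106]
force: [1.3, 2.7, 1.3]
grip_width: -0.0002
```

```bash
cat > look.py <<'E'
import sys
from meas import *
tag=sys.argv[1]; st=bot.observe(); print(st['position'],np.degrees(st['tool_rot'][2]),st['clock'],st['force'])
for n,(a,b) in dict(scene=(245,190),side=(195,165)).items():
    im,d=bot.grab_frame(n); np.savez(f'{n}_{tag}.npz',im=im,d=d)
    z=cv2.resize(im[b:b+90,a:a+130,::-1],None,fx=6,fy=6,interpolation=cv2.INTER_CUBIC)
    cv2.imwrite(f'pics/{n}_{tag}.png',z)
E
python3 look.py 7
```

```text
[0.49118357 0.12378427 0.03500359] 6.062615772511054 7.7 [1.31432744 2.65492994 1.34644811]
```

View pics/scene_7.png

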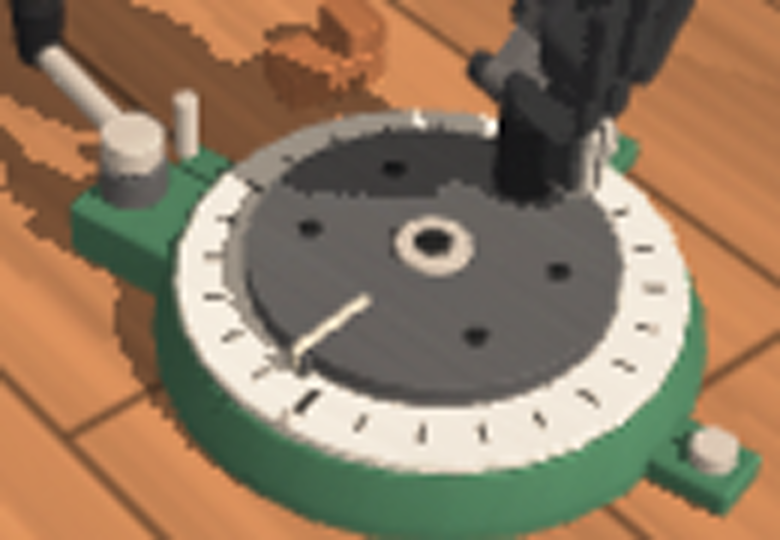

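View pics/side_7.png

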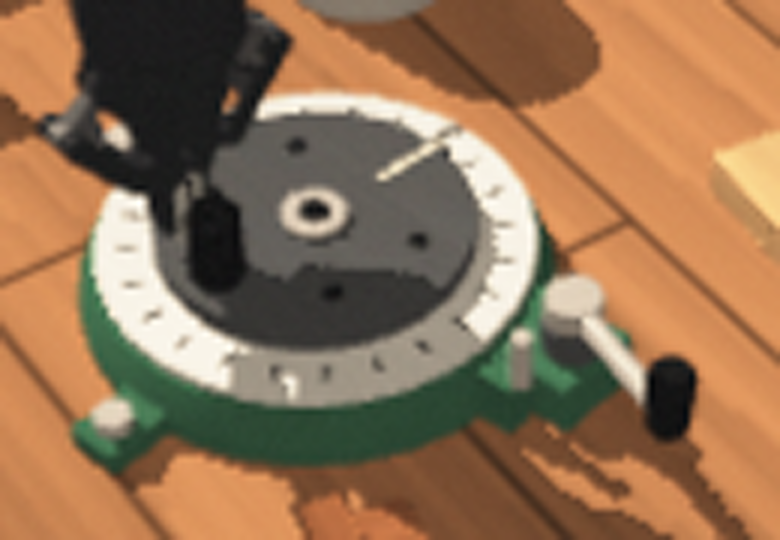

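```bash
python3 - <<'E'
from meas import *
c={}
for n,o,pts in [('scene',(245,190),dict(i1=(365,299,.049),i2=(298,349,.049),t1=(316,391,.036),t2=(298,411,.036),hub=(433,240,.051))),
                ('side',(195,165),dict(i1=(380,179,.049),i2=(448,138,.049),hub=(315,208,.051)))]:
    q=np.load(f'{n}_7.npz'); 
    P={}
    for k,(u,v,z) in pts.items():
        P[k]=atz(n,u/6+o[0]-.42,v/6+o[1]-.42,z)[:2]
    print(n,{k:np.round(v,4).tolist() for k,v in P.items()})
    print(' idx dir',ang(P['i1'],P['i2']))
    for cc in ([.5503,.1088] if n=='scene' else [.5502,.1075],[.5515,.107],P['hub']):
        print('  ',np.round(cc,4),{k:round(float(ang(cc,v)),1) for k,v in P.items() if k!='hub'})
E
```

```text
scene {'i1': [0.5902, 0.1126], 'i2': [0.6292, 0.1178], 't1': [0.6299, 0.1303], 't2': [0.6423, 0.1342], 'hub': [0.547, 0.1049]}
 idx dir 7.627617709730633
   [0.5503 0.1088] {'i1': 5.4, 'i2': 6.5, 't1': 15.1, 't2': 15.5}
   [0.5515 0.107 ] {'i1': 8.2, 'i2': 7.9, 't1': 16.5, 't2': 16.7}
   [0.547  0.1049] {'i1': 10.1, 'i2': 9.0, 't1': 17.1, 't2': 17.1}
side {'i1': [0.5912, 0.1119], 'i2': [0.6347, 0.1178], 'hub': [0.5536, 0.1105]}
 idx dir 7.763219988088077
   [0.5502 0.1075] {'i1': 6.1, 'i2': 7.0}
   [0.5515 0.107 ] {'i1': 7.0, 'i2': 7.4}
   [0.5536 0.1105] {'i1': 2.1, 'i2': 5.1}
```

>>> arm_command(
  moves=[
    {"rx": 0,"rz": 0,"x": -0.06,"y": 0,"z": -0.2,"ry": -0.03,"gripper": -1},
    {"rx": 0,"rz": 0,"x": -0.13,"y": 0,"z": -0.4,"ry": -0.07,"gripper": -1},
    {"rx": 0,"rz": 0,"x": -0.18,"y": 0,"z": -0.55,"ry": -0.1,"gripper": -1},
    {"rx": 0,"rz": 0,"x": -0.2,"y": 0,"z": -0.65,"ry": -0.11,"gripper": -1},
    {"rx": 0,"rz": 0,"x": -0.2,"y": 0,"z": -0.65,"ry": -0.11,"gripper": -1},
  ],
)

```text
clock: 8.22
position: [0.4896, 0.1171, 0.0349]
tool_rot: [-1.571, 0.0, 0.215]
force: [-1.3, 1.5, 0.6]
grip_width: -0.0003
```

```bash
python3 look.py 8
```

```text
[0.48961995 0.11708161 0.03485209] 12.3056800437402 8.2167 [-1.25847816  1.54431398  0.64848493]
```

View pics/scene_8.png

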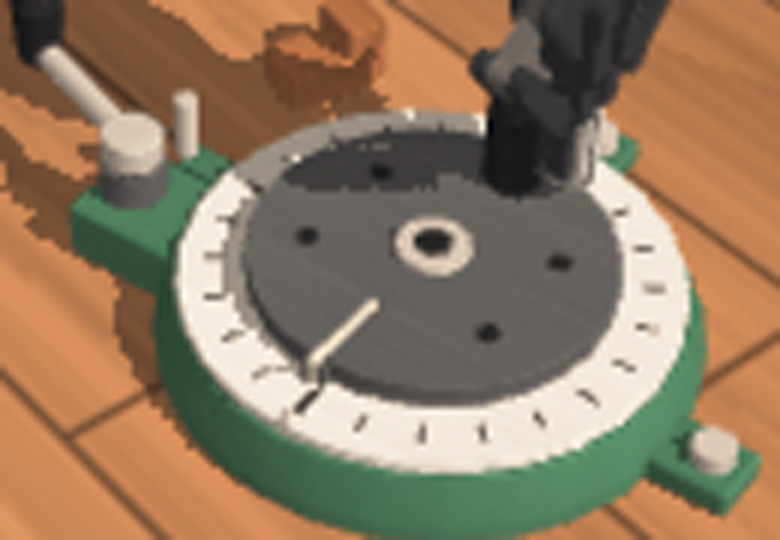

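View pics/side_8.png

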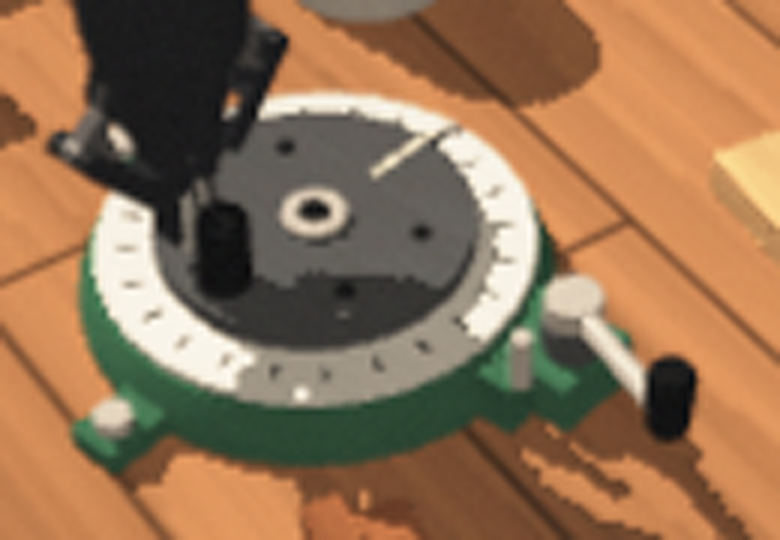

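```bash
python3 - <<'E'
from meas import *
for n,o,pts in [('scene',(245,190),dict(i1=(373,303,.049),i2=(312,359,.049),t1=(316,391,.036),t2=(298,411,.036))),
                ('side',(195,165),dict(i1=(373,176,.049),i2=(437,133,.049)))]:
    P={k:atz(n,u/6+o[0]-.42,v/6+o[1]-.42,z)[:2] for k,(u,v,z) in pts.items()}
    print(n,ang(P['i1'],P['i2']),{k:round(float(ang([.5513,.1075],v)),1) for k,v in P.items()})
E
```

```text
scene 13.095506187421885 {'i1': 13.1, 'i2': 13.1, 't1': 16.2, 't2': 16.4}
side 11.033257950567746 {'i1': 12.0, 'i2': 11.5}
```

>>> arm_command(
  moves=[
    {"rx": 0,"rz": 0,"x": -0.05,"y": 0,"z": -0.12,"ry": -0.02,"gripper": -1},
    {"rx": 0,"rz": 0,"x": -0.09,"y": 0,"z": -0.25,"ry": -0.04,"gripper": -1},
    {"rx": 0,"rz": 0,"x": -0.09,"y": 0,"z": -0.25,"ry": -0.04,"gripper": -1},
    {"rx": 0,"rz": 0,"x": -0.09,"y": 0,"z": -0.25,"ry": -0.04,"gripper": -1},
  ],
)

```text
clock: 8.65
position: [0.4894, 0.1145, 0.0349]
tool_rot: [-1.571, 0.0, 0.255]
force: [-0.1, 0.9, -0.8]
grip_width: -0.0002
```

```bash
python3 look.py 9; python3 - <<'E'
from meas import *
import numpy as np
# image of index: segment bright line on disc in both
for n in ['scene','side']:
    q=np.load(f'{n}_9.npz'); im=q['im'].astype(int); vv,uu=np.mgrid[:420,:560]
    P=atz(n,uu,vv,.049)
    r=np.hypot(P[...,0]-.5513,P[...,1]-.1075); a=np.degrees(np.arctan2(P[...,1]-.1075,P[...,0]-.5513))
    m=(r>.035)&(r<.074)&(abs(a-14)<25)
    w=np.clip(im.min(-1)-130,0,None)*m
    print(n,'idx mean angle',(w*a).sum()/w.sum(),(w>0).sum())
    P=atz(n,uu,vv,.036); r=np.hypot(P[...,0]-.5513,P[...,1]-.1075); a=np.degrees(np.arctan2(P[...,1]-.1075,P[...,0]-.5513))
    m=(r>.086)&(r<.097)&(abs(a-16)<6); w=np.clip(170-im.min(-1),0,None)*m
    print(n,'tgt',(w*a).sum()/w.sum(),(w>0).sum())
E
```

```text
[0.48939387 0.11447363 0.03485849] 14.597435932241103 8.65 [-0.13298952  0.88282947 -0.77241007]
scene idx mean angle 16.00709632541326 26
scene tgt 16.062742648237165 7
side idx mean angle 15.884142626980415 19
side tgt 16.677903306874107 7
```

View pics/scene_9.png

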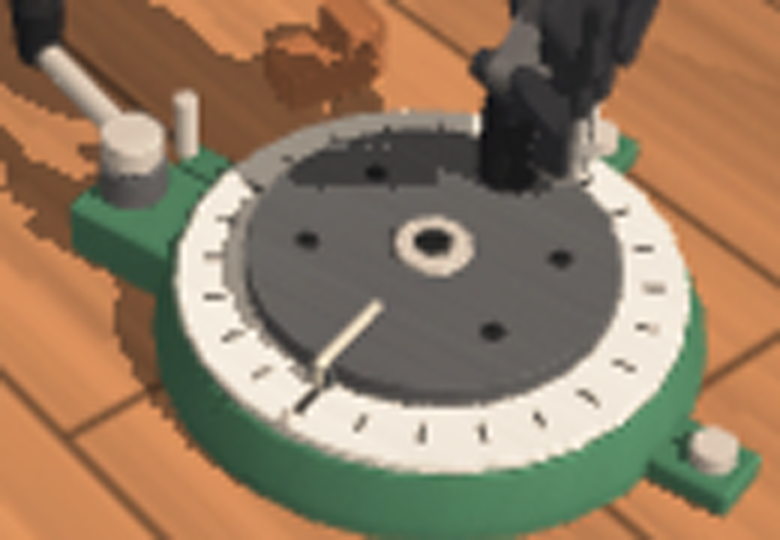

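>>> arm_command(
  moves=[
    {"rx": 0,"rz": 0,"x": 0,"y": 0,"z": 1,"ry": 0,"gripper": -1},
    {"rx": 0,"rz": 0,"x": 0,"y": 0,"z": 2.5,"ry": 0,"gripper": -1},
    {"rx": 0,"rz": 0,"x": 0,"y": -3.5,"z": 2.5,"ry": 0,"gripper": -1},
    {"rx": 0,"rz": 0,"x": 0,"y": -7.5,"z": 2.5,"ry": 0,"gripper": -1},
    {"rx": 0,"rz": 0,"x": 0,"y": -11.5,"z": 2.5,"ry": 0,"gripper": -1},
  ],
)

```text
clock: 9.17
position: [0.4822, 0.1395, 0.151]
tool_rot: [-1.571, 0.002, 0.255]
force: [0.6, -0.3, 0.1]
grip_width: -0.0001
```

```bash
python3 - <<'E'
from meas import *
plan([.5665,.081,.23],30,4)
E
```

```text
now [0.4822 0.1395 0.151 ] 14.6 full x 6.66 y -7.91 z -7.79 ry -0.268
  x 1.67 y -1.98 z -1.95 ry -0.067
  x 3.33 y -3.96 z -3.90 ry -0.134
  x 5.00 y -5.93 z -5.84 ry -0.201
  x 6.66 y -7.91 z -7.79 ry -0.268
  x 8.33 y -9.89 z -9.74 ry -0.335
```

>>> arm_command(
  moves=[
    {"rx": 0,"rz": 0,"x": 1.7,"y": -2,"z": -2,"ry": -0.07,"gripper": -1},
    {"rx": 0,"rz": 0,"x": 3.3,"y": -4,"z": -4,"ry": -0.13,"gripper": -1},
    {"rx": 0,"rz": 0,"x": 5,"y": -6,"z": -6,"ry": -0.2,"gripper": -1},
    {"rx": 0,"rz": 0,"x": 6.7,"y": -8,"z": -7.8,"ry": -0.27,"gripper": -1},
    {"rx": 0,"rz": 0,"x": 6.7,"y": -8,"z": -7.8,"ry": -0.27,"gripper": -1},
  ],
)

```text
clock: 9.58
position: [0.5719, 0.078, 0.2335]
tool_rot: [-1.574, -0.005, 0.526]
force: [0.9, -1.1, -0.0]
grip_width: 0.0002
```

>>> arm_command(
  moves=[
    {"rx": 0,"rz": 0,"x": 0,"y": 0,"z": 0,"ry": 0,"gripper": -1},
    {"rx": 0,"rz": 0,"x": 0,"y": 0,"z": 0,"ry": 0,"gripper": -1},
  ],
)

```text
clock: 9.75
position: [0.5669, 0.0811, 0.2293]
tool_rot: [-1.57, 0.001, 0.525]
force: [-0.2, -0.1, -0.8]
grip_width: 0.0
```

```bash
cat > wl.py <<'E'
import sys
from meas import *
tag=sys.argv[1]
st=bot.observe(); im,d=bot.grab_frame('wrist'); cv2.imwrite(f'pics/w{tag}.png',im[:,:,::-1]); np.savez(f'w{tag}.npz',im=im,d=d,p=st['position'],r=st['tool_rot'])
print(st['position'],st['tool_rot'],st['clock'])
E
python3 wl.py 2; python3 - <<'E'
from meas import *
q=np.load('w2.npz'); st=dict(position=q['p'],tool_rot=q['r']); im=q['im'];d=q['d']
c=ringfit('wrist',im,d,st); print('ring',c); c=c[:2]
vv,uu=np.mgrid[:420,:560]
for z,lo,hi,f in [(.049,.036,.076,lambda i:np.clip(i.min(-1)-130,0,None)),(.036,.087,.095,lambda i:np.clip(120-i.max(-1),0,None))]:
    P=atz('wrist',uu,vv,z,st); r=np.hypot(P[...,0]-c[0],P[...,1]-c[1]); a=np.degrees(np.arctan2(P[...,1]-c[1],P[...,0]-c[0]))
    m=(r>lo)&(r<hi)&(abs(a-16)<7); w=f(im.astype(int))*m; print((w*a).sum()/w.sum(),(w>0).sum())
E
```

```text
[0.56687789 0.08111263 0.22928115] [-1.57017564e+00  8.72157155e-04  5.24562593e-01] 9.75
ring [0.55284702 0.10663684 0.10561973]
15.462406976128495 203
15.925645034879416 24
```

View pics/w2.png

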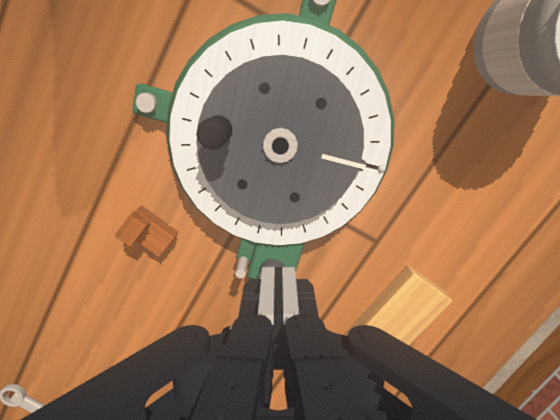

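```bash
cat >> meas.py <<'E'
PV=np.array([.6145,-.016])
def larc(bs,s,z=.036,rr=.08):
    st=bot.observe(); R=rpy(st['tool_rot']); y0=st['tool_rot'][2]
    d=np.array(st['position'])[:2]-PV; b0=np.degrees(y0)-180; a=np.radians(b0); r=np.array([np.cos(a),np.sin(a)]); t=np.array([np.sin(a),-np.cos(a)])
    print('now beta %.1f along r %.4f s %.4f'%(b0,d@r,-d@t),st['position'],st['force'],st['clock'])
    for b,ss in zip(bs,np.broadcast_to(s,len(bs))):
        a=np.radians(b); r=np.array([np.cos(a),np.sin(a)]); t=np.array([np.sin(a),-np.cos(a)])
        p=np.array([*(PV+rr*r-ss*t),z]); q=R.T@(p-st['position'])*100; dy=np.radians(b+180)-y0; dy=(dy+np.pi)%(2*np.pi)-np.pi
        print('beta %.1f  x %.2f y %.2f z %.2f ry %.3f'%(b,*q,-dy))
E
python3 - <<'E'
from meas import *
larc([-94],.045,.16)
E
```

```text
now beta -149.9 along r -0.0073 s -0.1082 [0.56662842 0.08126394 0.22912906] [ 0.53363226  0.01535383 -1.86165483] 9.8
beta -94.0  x -1.48 y 6.90 z -19.97 ry -0.976
```

>>> arm_command(
  moves=[
    {"rx": 0,"rz": 0,"x": -0.2,"y": 0,"z": -2.5,"ry": -0.12,"gripper": -1},
    {"rx": 0,"rz": 0,"x": -0.4,"y": 0,"z": -5,"ry": -0.24,"gripper": -1},
    {"rx": 0,"rz": 0,"x": -0.6,"y": 0,"z": -7.5,"ry": -0.36,"gripper": -1},
    {"rx": 0,"rz": 0,"x": -0.8,"y": 0,"z": -10,"ry": -0.48,"gripper": -1},
    {"rx": 0,"rz": 0,"x": -1,"y": 0,"z": -12.5,"ry": -0.6,"gripper": -1},
  ],
)

```text
clock: 10.22
position: [0.6213, -0.0327, 0.2292]
tool_rot: [-1.57, 0.0, 1.132]
force: [0.3, -0.2, -0.7]
grip_width: -0.0002
```

```bash
python3 - <<'E'
from meas import *
larc([-94],.045,.16)
E
```

```text
now beta -115.2 along r 0.0122 s 0.0132 [ 0.62129411 -0.03268893  0.22919188] [ 0.28341816 -0.20033183 -0.66913158] 10.2167
beta -94.0  x -4.61 y 6.91 z -5.77 ry -0.369
```

>>> arm_command(
  moves=[
    {"rx": 0,"rz": 0,"x": -1.5,"y": 0,"z": -2,"ry": -0.12,"gripper": -1},
    {"rx": 0,"rz": 0,"x": -3,"y": 1,"z": -4,"ry": -0.24,"gripper": -1},
    {"rx": 0,"rz": 0,"x": -4.6,"y": 3,"z": -5.8,"ry": -0.37,"gripper": -1},
    {"rx": 0,"rz": 0,"x": -4.6,"y": 5,"z": -5.8,"ry": -0.37,"gripper": -1},
    {"rx": 0,"rz": 0,"x": -4.6,"y": 7,"z": -5.8,"ry": -0.37,"gripper": -1},
  ],
)

```text
clock: 10.63
position: [0.6535, -0.0999, 0.158]
tool_rot: [-1.569, -0.0, 1.495]
force: [0.2, -0.6, -0.3]
grip_width: -0.0003
```

>>> arm_command(
  moves=[
    {"rx": 0,"rz": 0,"x": 0,"y": 0,"z": 0,"ry": 0,"gripper": -1},
    {"rx": 0,"rz": 0,"x": 0,"y": 0,"z": 0,"ry": 0,"gripper": -1},
  ],
)

```text
clock: 10.8
position: [0.6533, -0.0982, 0.1591]
tool_rot: [-1.568, -0.0, 1.496]
force: [-0.8, 1.4, -0.1]
grip_width: -0.0
```

```bash
python3 wl.py 3; python3 - <<'E'
from meas import *
larc([-94],.045,.036)
q=np.load('w3.npz'); st=dict(position=q['p'],tool_rot=q['r'])
im=q['im'][:,:,::-1].copy()
for P in [(*PV,.068),(.609,-.0955,.087),(.609,-.0955,.051)]:
    u,v=proj('wrist',P,st); print(u,v); cv2.drawMarker(im,(int(u),int(v)),(0,0,255),0,9,1)
cv2.imwrite('pics/w3m.png',im)
E
```

```text
[ 0.65328723 -0.09818945  0.15908719] [-1.56825061e+00 -2.77729280e-04  1.49566526e+00] 10.8
now beta -94.3 along r 0.0791 s 0.0457 [ 0.65409623 -0.09829864  0.16038316] [0.73774091 0.92834332 1.13681174] 10.85
beta -94.0  x -0.07 y 12.44 z 0.02 ry -0.005
394.537544449597 142.34725045509833
278.7437647522265 147.08219211678482
278.63010866722044 139.78485703570422
```

View pics/w3m.png

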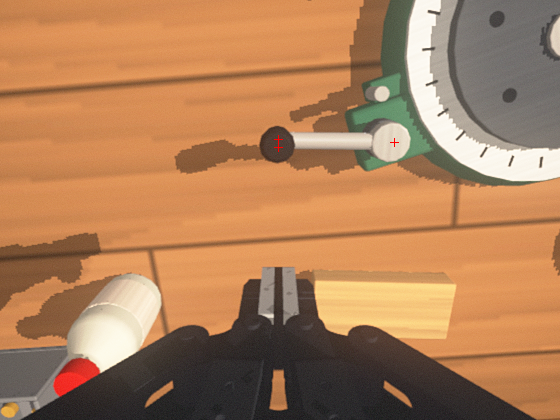

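>>> arm_command(
  moves=[
    {"rx": 0,"rz": 0,"x": 0,"y": 3.5,"z": 0,"ry": 0,"gripper": -1},
    {"rx": 0,"rz": 0,"x": 0,"y": 7,"z": 0,"ry": 0,"gripper": -1},
    {"rx": 0,"rz": 0,"x": 0,"y": 10,"z": 0,"ry": 0,"gripper": -1},
    {"rx": 0,"rz": 0,"x": 0,"y": 12.2,"z": 0,"ry": 0,"gripper": -1},
    {"rx": 0,"rz": 0,"x": 0,"y": 12.2,"z": 0,"ry": 0,"gripper": -1},
  ],
)

```text
clock: 11.27
position: [0.6524, -0.0984, 0.035]
tool_rot: [-1.566, -0.0, 1.496]
force: [0.2, -0.3, 0.3]
grip_width: -0.0003
```

```bash
python3 look.py 10; python3 - <<'E'
from meas import *
larc([-94]*5,[.041,.037,.033,.029,.025],.036)
E
```

```text
[ 0.65236614 -0.09839155  0.03504573] 85.70164330118251 11.2667 [ 0.22107388 -0.29051816  0.25692247]
now beta -94.3 along r 0.0796 s 0.0464 [ 0.65479313 -0.09888794  0.03932622] [-0.57682317 -0.47207171  1.19080368] 11.3667
beta -94.0  x -0.02 y 0.33 z 0.50 ry -0.006
beta -94.0  x -0.02 y 0.33 z 0.90 ry -0.006
beta -94.0  x -0.02 y 0.33 z 1.30 ry -0.006
beta -94.0  x -0.02 y 0.33 z 1.70 ry -0.006
beta -94.0  x -0.02 y 0.33 z 2.10 ry -0.006
```

View pics/side_10.png

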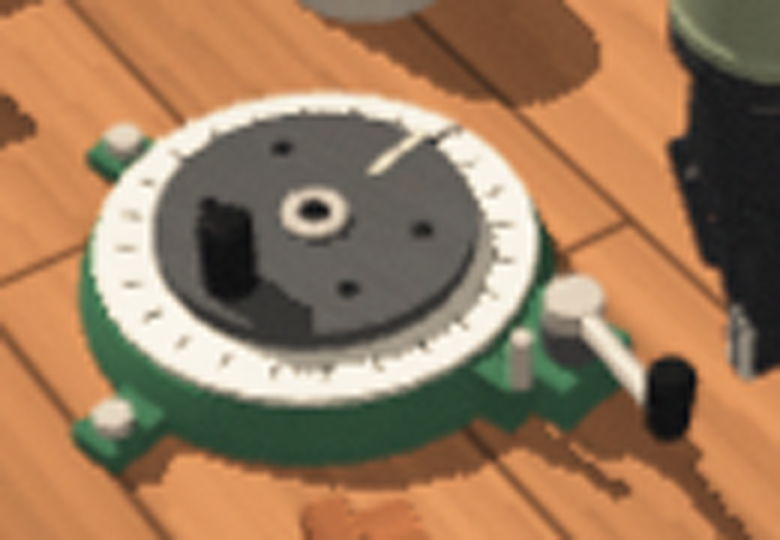

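>>> arm_command(
  moves=[
    {"rx": 0,"rz": 0,"x": 0,"y": 0,"z": 0.4,"ry": 0,"gripper": -1},
    {"rx": 0,"rz": 0,"x": 0,"y": 0,"z": 0.8,"ry": 0,"gripper": -1},
    {"rx": 0,"rz": 0,"x": 0,"y": 0,"z": 1.2,"ry": 0,"gripper": -1},
    {"rx": 0,"rz": 0,"x": 0,"y": 0,"z": 1.6,"ry": 0,"gripper": -1},
    {"rx": 0,"rz": 0,"x": 0,"y": 0,"z": 2,"ry": 0,"gripper": -1},
  ],
)

```text
clock: 11.78
position: [0.634, -0.0979, 0.0386]
tool_rot: [-1.572, 0.0, 1.495]
force: [0.8, -1.2, 0.4]
grip_width: 0.0002
```

```bash
python3 - <<'E'
from meas import *
larc([-94,-96,-99,-102,-105],[.0225,.0215,.0215,.0215,.0215],.036)
E
```

```text
now beta -94.3 along r 0.0802 s 0.0256 [ 0.63395725 -0.09789373  0.03863815] [ 0.79930895 -1.20755415  0.42466285] 11.7833
beta -94.0  x 0.03 y 0.26 z 0.26 ry -0.006
beta -96.0  x -0.04 y 0.26 z 0.64 ry 0.029
beta -99.0  x -0.13 y 0.26 z 1.07 ry 0.081
beta -102.0  x -0.20 y 0.26 z 1.50 ry 0.134
beta -105.0  x -0.24 y 0.26 z 1.93 ry 0.186
```

>>> arm_command(
  moves=[
    {"rx": 0,"rz": 0,"x": 0,"y": 0,"z": 0.25,"ry": 0,"gripper": -1},
    {"rx": 0,"rz": 0,"x": 0,"y": 0,"z": 0.6,"ry": 0.03,"gripper": -1},
    {"rx": 0,"rz": 0,"x": -0.1,"y": 0,"z": 1,"ry": 0.08,"gripper": -1},
    {"rx": 0,"rz": 0,"x": -0.2,"y": 0,"z": 1.45,"ry": 0.13,"gripper": -1},
    {"rx": 0,"rz": 0,"x": -0.24,"y": 0,"z": 1.9,"ry": 0.19,"gripper": -1},
  ],
)

```text
clock: 12.2
position: [0.615, -0.0989, 0.038]
tool_rot: [-1.571, -0.0, 1.301]
force: [1.6, -0.9, -0.3]
grip_width: -0.0002
```

```bash
python3 look.py 11; python3 - <<'E'
from meas import *
larc([-108,-111,-114,-117,-120],.0215,.036)
E
```

```text
[ 0.61503029 -0.09886547  0.0380382 ] 74.53510410900842 12.2 [ 1.5536521  -0.91857902 -0.34776383]
now beta -105.4 along r 0.0798 s 0.0220 [ 0.61453336 -0.09880339  0.03798929] [-0.09866692 -0.12802656 -1.10293548] 12.3
beta -108.0  x -0.11 y 0.20 z 0.42 ry 0.046
beta -111.0  x -0.19 y 0.20 z 0.84 ry 0.098
beta -114.0  x -0.25 y 0.20 z 1.27 ry 0.150
beta -117.0  x -0.29 y 0.20 z 1.70 ry 0.203
beta -120.0  x -0.30 y 0.20 z 2.14 ry 0.255
```

View pics/side_11.png

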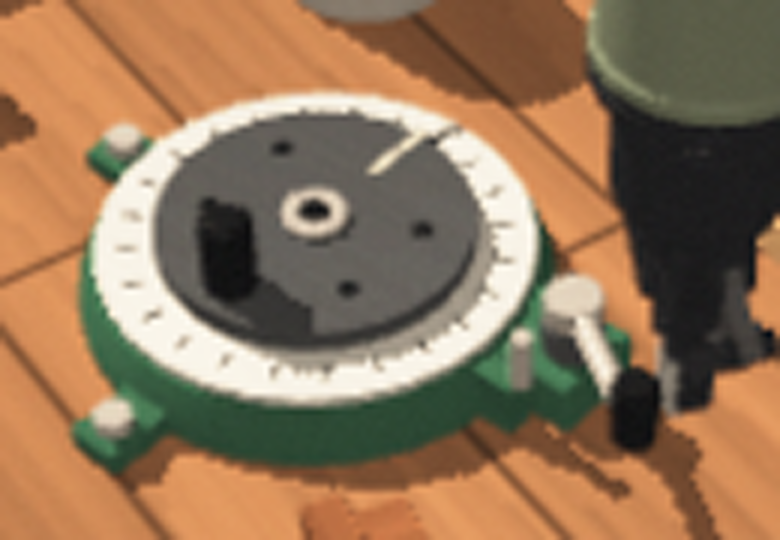

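>>> arm_command(
  moves=[
    {"rx": 0,"rz": 0,"x": -0.1,"y": 0,"z": 0.42,"ry": 0.05,"gripper": -1},
    {"rx": 0,"rz": 0,"x": -0.19,"y": 0,"z": 0.84,"ry": 0.1,"gripper": -1},
    {"rx": 0,"rz": 0,"x": -0.25,"y": 0,"z": 1.27,"ry": 0.15,"gripper": -1},
    {"rx": 0,"rz": 0,"x": -0.29,"y": 0,"z": 1.7,"ry": 0.2,"gripper": -1},
    {"rx": 0,"rz": 0,"x": -0.3,"y": 0,"z": 2.14,"ry": 0.26,"gripper": -1},
  ],
)

```text
clock: 12.72
position: [0.5939, -0.0961, 0.038]
tool_rot: [-1.571, -0.0, 1.044]
force: [1.0, -1.2, 0.5]
grip_width: 0.0003
```

```bash
python3 - <<'E'
from meas import *
larc([-123,-126,-129,-132,-135],.0215,.036)
E
```

```text
now beta -120.2 along r 0.0796 s 0.0224 [ 0.59388272 -0.09609531  0.0379915 ] [ 0.99232049 -1.1684232   0.48555969] 12.7167
beta -123.0  x -0.14 y 0.20 z 0.49 ry 0.049
beta -126.0  x -0.22 y 0.20 z 0.92 ry 0.102
beta -129.0  x -0.27 y 0.20 z 1.35 ry 0.154
beta -132.0  x -0.31 y 0.20 z 1.78 ry 0.206
beta -135.0  x -0.32 y 0.20 z 2.21 ry 0.259
```

>>> arm_command(
  moves=[
    {"rx": 0,"rz": 0,"x": -0.12,"y": 0,"z": 0.44,"ry": 0.05,"gripper": -1},
    {"rx": 0,"rz": 0,"x": -0.21,"y": 0,"z": 0.87,"ry": 0.1,"gripper": -1},
    {"rx": 0,"rz": 0,"x": -0.26,"y": 0,"z": 1.3,"ry": 0.15,"gripper": -1},
    {"rx": 0,"rz": 0,"x": -0.3,"y": 0,"z": 1.73,"ry": 0.2,"gripper": -1},
    {"rx": 0,"rz": 0,"x": -0.31,"y": 0,"z": 2.17,"ry": 0.26,"gripper": -1},
  ],
)

```text
clock: 13.13
position: [0.5735, -0.0879, 0.038]
tool_rot: [-1.571, -0.0, 0.784]
force: [1.0, -0.5, -0.4]
grip_width: -0.0002
```

```bash
python3 look.py 12;  python3 - <<'E'
from meas import *
larc([-137,-139,-141,-143,-145],.0215,.036)
E
```

```text
[ 0.57352039 -0.08785421  0.03796635] 44.92166722091498 13.1333 [ 0.99045429 -0.48536253 -0.36580345]
now beta -135.0 along r 0.0798 s 0.0213 [ 0.57311128 -0.08747544  0.0379273 ] [ 0.14405221 -0.15033723  0.18514808] 13.2333
beta -137.0  x -0.09 y 0.19 z 0.26 ry 0.035
beta -139.0  x -0.15 y 0.19 z 0.54 ry 0.070
beta -141.0  x -0.20 y 0.19 z 0.83 ry 0.105
beta -143.0  x -0.24 y 0.19 z 1.11 ry 0.140
beta -145.0  x -0.27 y 0.19 z 1.40 ry 0.174
```

View pics/side_12.png

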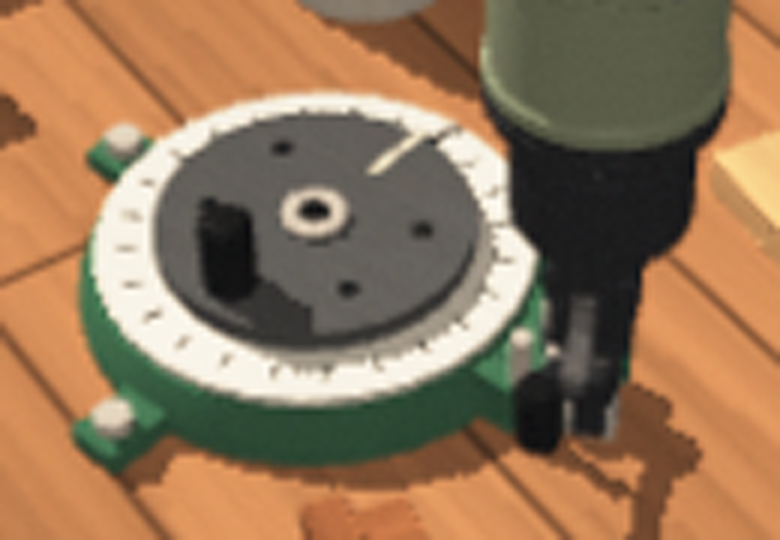

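>>> arm_command(
  moves=[
    {"rx": 0,"rz": 0,"x": -0.09,"y": 0,"z": 0.26,"ry": 0.04,"gripper": -1},
    {"rx": 0,"rz": 0,"x": -0.15,"y": 0,"z": 0.54,"ry": 0.07,"gripper": -1},
    {"rx": 0,"rz": 0,"x": -0.18,"y": 0,"z": 0.7,"ry": 0.09,"gripper": -1},
  ],
)

```text
clock: 13.48
position: [0.5672, -0.0841, 0.0379]
tool_rot: [-1.571, -0.0, 0.695]
force: [1.8, -0.4, -0.5]
grip_width: -0.0
```

```bash
python3 - <<'E'
from meas import *
larc([-141,-142,-143,-144,-145],.0215,.036)
E
```

```text
now beta -140.2 along r 0.0800 s 0.0220 [ 0.56717817 -0.08411651  0.03791118] [ 1.78568535 -0.42001637 -0.51824832] 13.4833
beta -141.0  x -0.03 y 0.19 z 0.17 ry 0.014
beta -142.0  x -0.07 y 0.19 z 0.31 ry 0.032
beta -143.0  x -0.10 y 0.19 z 0.45 ry 0.049
beta -144.0  x -0.13 y 0.19 z 0.59 ry 0.067
beta -145.0  x -0.16 y 0.19 z 0.73 ry 0.084
```

>>> arm_command(
  moves=[
    {"rx": 0,"rz": 0,"x": -0.03,"y": 0,"z": 0.15,"ry": 0.015,"gripper": -1},
    {"rx": 0,"rz": 0,"x": -0.06,"y": 0,"z": 0.29,"ry": 0.03,"gripper": -1},
    {"rx": 0,"rz": 0,"x": -0.09,"y": 0,"z": 0.42,"ry": 0.05,"gripper": -1},
  ],
)

```text
clock: 13.73
position: [0.5637, -0.0815, 0.0379]
tool_rot: [-1.571, -0.0, 0.644]
force: [1.1, 0.4, 0.3]
grip_width: -0.0001
```

```bash
python3 - <<'E'
from meas import *
larc([-144,-145,-146,-147],.0215,.036)
E
```

```text
now beta -143.1 along r 0.0799 s 0.0219 [ 0.56373479 -0.08149699  0.03791866] [1.07657999 0.42911739 0.27444603] 13.7333
beta -144.0  x -0.04 y 0.19 z 0.17 ry 0.016
beta -145.0  x -0.07 y 0.19 z 0.31 ry 0.034
beta -146.0  x -0.11 y 0.19 z 0.45 ry 0.051
beta -147.0  x -0.14 y 0.19 z 0.59 ry 0.068
```

>>> arm_command(
  moves=[
    {"rx": 0,"rz": 0,"x": -0.03,"y": 0,"z": 0.15,"ry": 0.015,"gripper": -1},
    {"rx": 0,"rz": 0,"x": -0.06,"y": 0,"z": 0.29,"ry": 0.03,"gripper": -1},
    {"rx": 0,"rz": 0,"x": -0.06,"y": 0,"z": 0.29,"ry": 0.03,"gripper": -1},
  ],
)

```text
clock: 13.98
position: [0.5613, -0.0793, 0.0379]
tool_rot: [-1.571, 0.0, 0.614]
force: [1.0, -0.2, -0.6]
grip_width: 0.0001
```

```bash
python3 wl.py 4; python3 - <<'E'
from meas import *
larc([-146,-147,-148,-149],.0215,.036)
E
```

```text
[ 0.56125133 -0.07932701  0.03788861] [-1.57060627e+00  1.65945893e-04  6.14039582e-01] 13.9833
now beta -144.8 along r 0.0801 s 0.0211 [ 0.56125042 -0.07940615  0.03784696] [ 0.12993708  0.43798146 -0.23729274] 14.0333
beta -146.0  x -0.04 y 0.18 z 0.13 ry 0.022
beta -147.0  x -0.07 y 0.18 z 0.27 ry 0.039
beta -148.0  x -0.10 y 0.18 z 0.41 ry 0.057
beta -149.0  x -0.13 y 0.18 z 0.55 ry 0.074
```

View pics/w4.png

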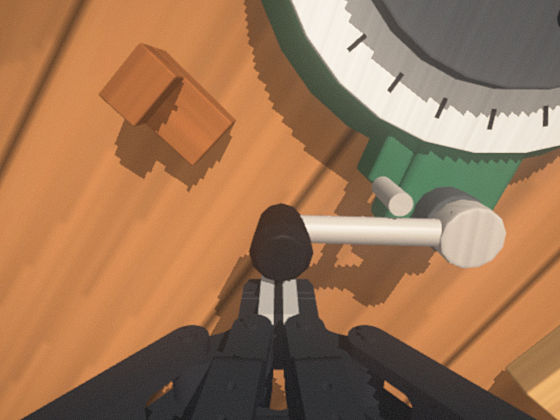

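>>> arm_command(
  moves=[
    {"rx": 0,"rz": 0,"x": -0.06,"y": 0,"z": 0.22,"ry": 0.03,"gripper": -1},
    {"rx": 0,"rz": 0,"x": -0.11,"y": 0,"z": 0.43,"ry": 0.06,"gripper": -1},
    {"rx": 0,"rz": 0,"x": -0.14,"y": 0,"z": 0.6,"ry": 0.08,"gripper": -1},
  ],
)

```text
clock: 14.28
position: [0.5567, -0.0754, 0.0379]
tool_rot: [-1.571, 0.0, 0.532]
force: [1.5, -1.2, -0.0]
grip_width: 0.0001
```

```bash
python3 - <<'E'
from meas import *
larc([-150,-151,-152,-153,-154],.0215,.036)
E
```

```text
now beta -149.5 along r 0.0799 s 0.0219 [ 0.55668279 -0.07539187  0.03789756] [ 1.47966855 -1.16501152 -0.01827689] 14.2833
beta -150.0  x -0.02 y 0.19 z 0.10 ry 0.008
beta -151.0  x -0.06 y 0.19 z 0.24 ry 0.026
beta -152.0  x -0.09 y 0.19 z 0.38 ry 0.043
beta -153.0  x -0.12 y 0.19 z 0.53 ry 0.060
beta -154.0  x -0.15 y 0.19 z 0.67 ry 0.078
```

>>> arm_command(
  moves=[
    {"rx": 0,"rz": 0,"x": -0.03,"y": 0,"z": 0.15,"ry": 0.015,"gripper": -1},
    {"rx": 0,"rz": 0,"x": -0.06,"y": 0,"z": 0.28,"ry": 0.03,"gripper": -1},
    {"rx": 0,"rz": 0,"x": -0.08,"y": 0,"z": 0.35,"ry": 0.04,"gripper": -1},
  ],
)

```text
clock: 14.53
position: [0.5559, -0.0749, 0.0382]
tool_rot: [-1.575, -0.002, 0.492]
force: [12.6, -14.8, -8.0]
grip_width: 0.0002
```

```bash
python3 wl.py 5; python3 - <<'E'
from meas import *
larc([-152,-153,-154,-155],.0215,.036)
E
```

```text
[ 0.55589133 -0.0749077   0.03823561] [-1.57476603 -0.00191101  0.4919919 ] 14.5333
now beta -151.8 along r 0.0795 s 0.0243 [ 0.55591248 -0.07494158  0.03823401] [ 10.09900487 -12.86195451  -7.26689373] 14.5833
beta -152.0  x -0.06 y 0.22 z 0.30 ry 0.003
beta -153.0  x -0.10 y 0.22 z 0.44 ry 0.020
beta -154.0  x -0.13 y 0.22 z 0.59 ry 0.038
beta -155.0  x -0.16 y 0.22 z 0.73 ry 0.055
```

View pics/w5.png

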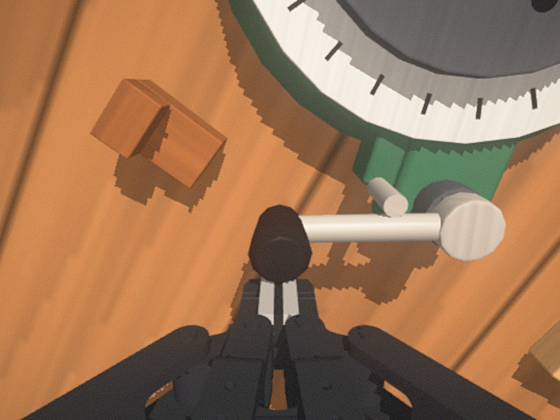

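>>> arm_command(
  moves=[
    {"rx": 0,"rz": 0,"x": 0,"y": 0,"z": -0.8,"ry": 0,"gripper": -1},
    {"rx": 0,"rz": 0,"x": 0,"y": 0,"z": -2,"ry": 0,"gripper": -1},
    {"rx": 0,"rz": 0,"x": 0,"y": 0,"z": -3,"ry": 0,"gripper": -1},
    {"rx": 0,"rz": 0,"x": 0,"y": -3.5,"z": -3,"ry": 0,"gripper": -1},
    {"rx": 0,"rz": 0,"x": 0,"y": -7.5,"z": -3,"ry": 0,"gripper": -1},
  ],
)

```text
clock: 15.0
position: [0.5671, -0.1005, 0.1116]
tool_rot: [-1.568, 0.005, 0.493]
force: [1.5, -0.1, 0.5]
grip_width: -0.0
```

```bash
python3 - <<'E'
from meas import *
larc([-149.8],.0215,.2)
plan([.5665,.081,.23],30,5); plan([.5665,.061,.25],30,5)
E
```

```text
now beta -151.7 along r 0.0817 s 0.0520 [ 0.56710669 -0.10048787  0.11160304] [ 1.45462315 -0.14910423  0.46662824] 15.0
beta -149.8  x 0.21 y -8.83 z 2.80 ry -0.034
now [ 0.5671 -0.1005  0.1116] 28.3 full x 8.48 y -11.84 z 16.04 ry -0.030
  x 1.70 y -2.37 z 3.21 ry -0.006
  x 3.39 y -4.74 z 6.42 ry -0.012
  x 5.09 y -7.10 z 9.63 ry -0.018
  x 6.79 y -9.47 z 12.84 ry -0.024
  x 8.48 y -11.84 z 16.04 ry -0.030
now [ 0.5671 -0.1005  0.1116] 28.3 full x 7.53 y -13.84 z 14.29 ry -0.030
  x 1.51 y -2.77 z 2.86 ry -0.006
  x 3.01 y -5.54 z 5.72 ry -0.012
  x 4.52 y -8.30 z 8.57 ry -0.018
  x 6.02 y -11.07 z 11.43 ry -0.024
  x 7.53 y -13.84 z 14.29 ry -0.030
```

>>> arm_command(
  moves=[
    {"rx": 0,"rz": 0,"x": 1,"y": -3.9,"z": 1,"ry": 0,"gripper": -1},
    {"rx": 0,"rz": 0,"x": 2.5,"y": -7,"z": 4,"ry": 0,"gripper": -1},
    {"rx": 0,"rz": 0,"x": 4.2,"y": -9.5,"z": 7,"ry": 0,"gripper": -1},
    {"rx": 0,"rz": 0,"x": 5.8,"y": -11.8,"z": 10,"ry": 0,"gripper": -1},
    {"rx": 0,"rz": 0,"x": 7,"y": -11.8,"z": 13,"ry": -0.03,"gripper": -1},
  ],
)

```text
clock: 15.42
position: [0.5705, 0.049, 0.2352]
tool_rot: [-1.573, -0.005, 0.523]
force: [1.3, 0.1, -0.7]
grip_width: -0.0002
```

>>> arm_command(
  moves=[
    {"rx": 0,"rz": 0,"x": 1.5,"y": 0,"z": 3,"ry": 0,"gripper": -1},
    {"rx": 0,"rz": 0,"x": 1.5,"y": 0,"z": 3,"ry": 0,"gripper": -1},
    {"rx": 0,"rz": 0,"x": 1.5,"y": 0,"z": 3,"ry": 0,"gripper": -1},
  ],
)

```text
clock: 15.67
position: [0.5664, 0.0832, 0.2309]
tool_rot: [-1.57, 0.0, 0.527]
force: [-0.4, -0.7, 0.6]
grip_width: -0.0001
```

```bash
python3 wl.py 6; python3 look.py 13; python3 - <<'E'
from meas import *
q=np.load('w6.npz'); st=dict(position=q['p'],tool_rot=q['r']); im=q['im'];d=q['d']
c=ringfit('wrist',im,d,st); print('ring',c); c=c[:2]
vv,uu=np.mgrid[:420,:560]
for z,lo,hi,f in [(.049,.036,.076,lambda i:np.clip(i.min(-1)-130,0,None)),(.036,.087,.095,lambda i:np.clip(120-i.max(-1),0,None))]:
    P=atz('wrist',uu,vv,z,st); r=np.hypot(P[...,0]-c[0],P[...,1]-c[1]); a=np.degrees(np.arctan2(P[...,1]-c[1],P[...,0]-c[0]))
    m=(r>lo)&(r<hi)&(abs(a-16)<7); w=f(im.astype(int))*m; print((w*a).sum()/w.sum(),(w>0).sum())
E
```

```text
[0.56640806 0.08318101 0.23086489] [-1.57033943e+00  2.14196586e-04  5.27475082e-01] 15.6667
[0.56654405 0.08144285 0.23081163] 30.09212275736577 15.7167 [ 0.16010571 -1.27662806 -0.04373139]
ring [0.55284993 0.10658327 0.10558478]
15.479412599935563 202
15.949812233588421 23
```

View pics/w6.png

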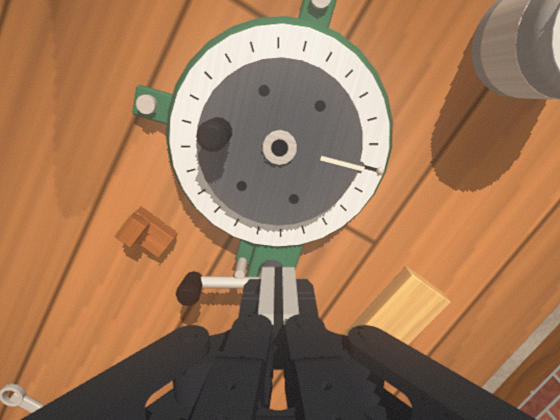

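View pics/side_13.png

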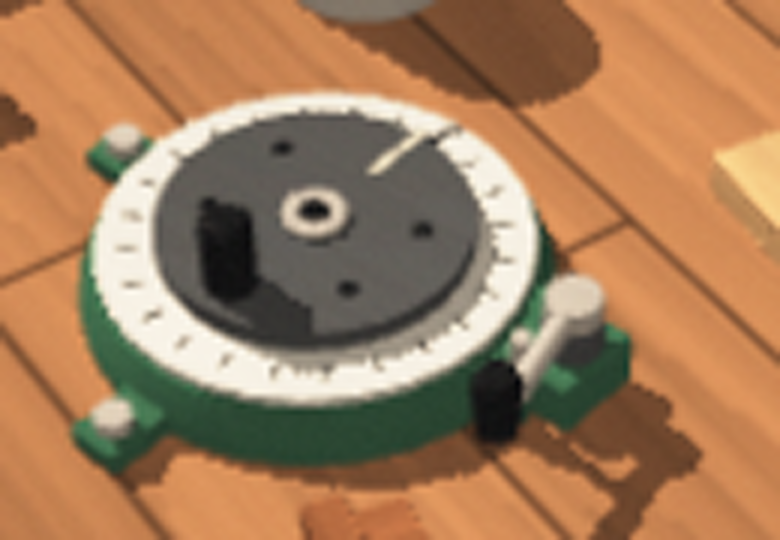

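View pics/scene_13.png

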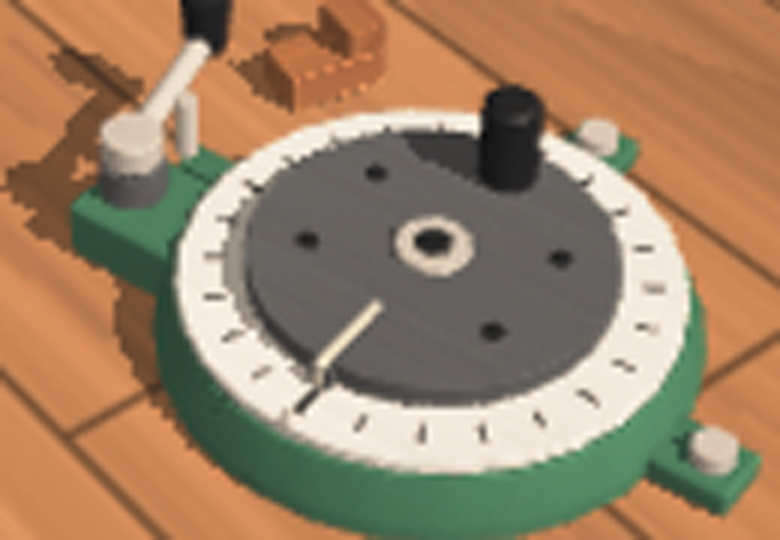

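```bash
python3 - <<'E'
from meas import *
for n,o,(u,v) in [('side',(195,165),(497,376)),('side',(195,165),(496,372)),('scene',(245,190),(205,-5))]:
    p=atz(n,u/6+o[0]-.42,v/6+o[1]-.42,.087)[:2]; print(n,p,ang(PV,p),np.hypot(*(p-PV)))
q=np.load('w6.npz'); st=dict(position=q['p'],tool_rot=q['r'])
for u,v in [(190,294),(188,293)]:
    p=atz('wrist',u,v,.087,st)[:2]; print('wrist',p,ang(PV,p),np.hypot(*(p-PV)))
z=q['im'][200:320,150:310,::-1]; cv2.imwrite('pics/w6z.png',cv2.resize(z,None,fx=5,fy=5,interpolation=cv2.INTER_CUBIC))
E
```

```text
side [ 0.54230889 -0.05680925] -150.5207581170752 0.08292738555803732
side [ 0.54330545 -0.05462541] -151.51869378375335 0.08099744539645233
scene [ 0.54801538 -0.04738224] -154.73163451226134 0.07351903919401205
wrist [ 0.54716012 -0.05079055] -152.67726744215963 0.07579605329662795
wrist [ 0.54505806 -0.05077885] -153.39675316562517 0.0776643498738287
```

View pics/w6z.png

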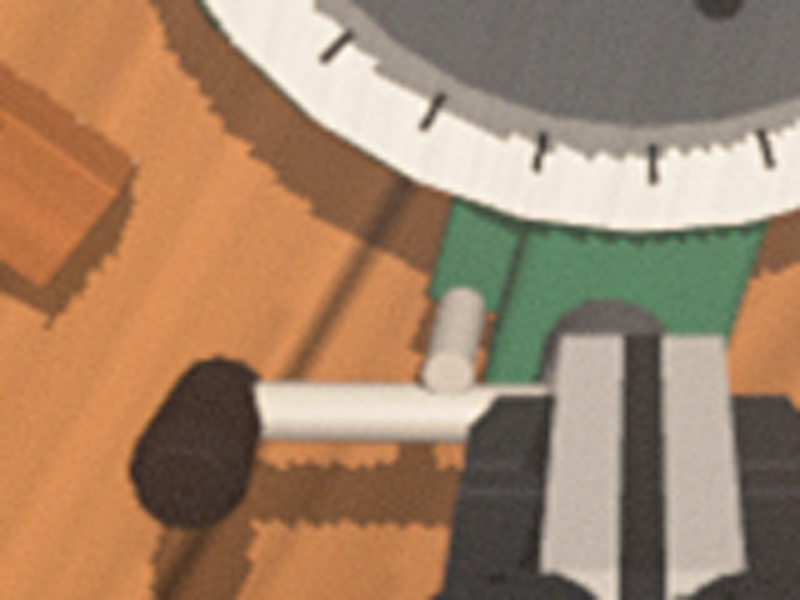

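```bash
python3 - <<'E'
from workcell import bot
print(bot.observe()['force']); print(bot.job_done())
E
```

```text
[0.4418552  0.20447075 0.22873895]
the job is handed in; nothing more can be done
None
```

I turned the turntable about 96° anticlockwise by pushing the post with the closed fingertips. I then swung the lock lever round to its stop pin, backed off, raised the arm clear and handed in at about 16 s.

**Alignment:** the wrist camera, after the lever push, puts the index mark at 15.5° and the target line at 15.9°. That is about 0.5°, or 0.7 mm, apart. The wrist camera gave the same angles before the lever was moved, and the scene and side pictures also show the two in line. Pushing the post took about 3 to 4 N.

**Lever:** I stopped when the force rose to about 21 N, which I took as contact with the pin. The last wrist picture shows the bar touching the pin. The cameras disagree a little on the lever's final direction, between -150.5° and -155° (my scene estimate was the roughest).

**Bystanders:** the block and offcut look unmoved in the last pictures. I did not re-measure the positions of any bystander.

**Disagreement with the description:** the wrist, scene and side cameras all showed the shut fingertips about 29 mm behind the stated tool point (TCP). I lowered the tool to allow for this, and both pushes then made contact as expected.

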